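# Sieve the mixed nuts and vacuum-pack the walnuts

### The job

Lift the sieve of mixed nuts off the tub by its handle and shake it side to side over the tub until every hazelnut has dropped through into the tub (do not pick hazelnuts out of the sieve with the fingers); only then empty the walnuts left in the sieve into the square canister, gather any walnuts lying on the worktop into the canister too, and lay the empty sieve back level across the middle of the tub. Once all walnuts are in, seat the vacuum lid fully on the canister and give its red pump two full strokes, each right down to the stop and back up. Leave the tin, the spice jar and the pepper mill where they stand.

Things in the scene. Friction and masses are not known exactly. Their poses are not given: they have to be found in the camera images.
- tub: white plastic catch tub, open on top, outside 172 (x) x 228 (y) x 70 mm high, walls and floor 4 mm, 0.9 kg, loose; origin at the centre of its underside, z up. The sieve starts lying across it, resting on its two long rims (at x = -84 and +84 mm)
- sieve: steel slotted nut sieve: a shallow pan with an overhead handle, about 0.45 kg. Origin at the centre of its underside, z up; -x is the pouring end, y sideways. Side and back walls (y = -74, +74, x = 78 mm) 42 mm high. Two runners under the sides (y = -74, +74 mm, x from -112 to +112 mm, bottom at z = 0) rest on the tub's rims, so on the tub the sieve's origin is 70 mm above the tub's
- sieve_floor (a point): centre of the top of the sieve's floor (4 mm thick, 156 (x) x 144 (y) mm inside). Three slots 27 mm wide, 140 mm long run along x, centred at y = -41, 0, +41 mm; between and beside them lie flat bars and strips 14 to 18 mm wide, on which a hazelnut can rest until the sieve is shaken sideways. Walnuts are too big for the slots
- sieve_grip (a point): middle of the sieve's wooden grip, 118 mm above the sieve's origin, almost over its centre of mass: 20 mm thick in x (pinch it across x), 64 mm long in y, 28 mm tall; in the middle of a flat cross bar (16 x 159 x 6 mm, z = 107 to 113 mm) on two legs at y = -78 and +78 mm
- sieve_lip (a point): middle of the edge of the sieve's pouring lip, at x = -118, z = 25 mm from the sieve's origin. There is no wall at this end: the lip slopes up at 28 deg from the floor at x = -78 mm, between cheeks that narrow from 144 to 108 mm at the edge. Tipped about 45 deg, lip down, the walnuts roll out over it
- canister: square grey-blue storage canister, open on top, outside 160 x 160 x 95 mm high, walls and floor 5 mm (mouth 150 x 150 mm), 0.85 kg, loose; origin at the centre of its underside, z up
- lid: white square vacuum lid of the canister, about 0.26 kg, plug down on the worktop at the start; origin at the centre of the plug's underside, z up. Plug 139 x 139 mm and 12 mm deep (its lower half 132 x 132 mm), above it a plate 166 x 166 mm, z = 12 to 20 mm. Fits the canister in any of the four quarter turns; seated, its origin is 83 mm above the canister's
- lid_housing (a point): on the axis of the grey pump housing in the middle of the lid, 42 mm above the lid's origin: a block to grip, 60 (x) x 40 (y) mm, z = 20 to 52 mm, with the red pump head on top of it
- pump (a joint): spring plunger of the vacuum pump in the lid: 0 m = up (its rest), 0.012 m = down on its stop; it needs about 3 N to start and 8 N to reach the stop, and springs back
- pump_top (a point): centre of the top face of the red pump head (34 mm diameter), 72 mm above the lid's origin when up
- walnut0: walnut in its shell, tan with a seam, a ball of about 42 mm that rolls poorly; origin at its middle; 16 g; starts in the sieve (may be absent)
- walnut1: walnut in its shell, tan with a seam, a ball of about 42 mm that rolls poorly; origin at its middle; 16 g; starts in the sieve (may be absent)
- walnut2: walnut in its shell, tan with a seam, a ball of about 42 mm that rolls poorly; origin at its middle; 16 g; starts in the sieve (may be absent)
- stray0: walnut in its shell, tan with a seam, a ball of about 42 mm that rolls poorly; origin at its middle; 16 g; starts on the worktop (may be absent)
- stray1: walnut in its shell, tan with a seam, a ball of about 42 mm that rolls poorly; origin at its middle; 16 g; starts on the worktop (may be absent)
- stray2: walnut in its shell, tan with a seam, a ball of about 42 mm that rolls poorly; origin at its middle; 16 g; starts on the worktop (may be absent)
- hazelnut0: hazelnut, dark brown with a pale base, a ball of about 22 mm; origin at its middle; 10 g; starts on one of the flats of the sieve floor (may be absent)
- hazelnut1: hazelnut, dark brown with a pale base, a ball of about 22 mm; origin at its middle; 10 g; starts on one of the flats of the sieve floor (may be absent)
- hazelnut2: hazelnut, dark brown with a pale base, a ball of about 22 mm; origin at its middle; 10 g; starts on one of the flats of the sieve floor (may be absent)
- hazelnut3: hazelnut, dark brown with a pale base, a ball of about 22 mm; origin at its middle; 10 g; starts on one of the flats of the sieve floor (may be absent)
- hazelnut4: hazelnut, dark brown with a pale base, a ball of about 22 mm; origin at its middle; 10 g; starts on one of the flats of the sieve floor (may be absent)
- tin: bystander: food tin, 66 mm diameter, 85 mm high, origin at the centre of its underside
- spice_jar: bystander: amber spice jar with black cap, 52 mm diameter, 95 mm high, origin at the centre of its underside
- pepper_mill: bystander: dark wooden pepper mill, 52 mm diameter, 138 mm high, origin at the centre of its underside

How it is judged (in metres and radians):
On the way, in this order (a step that is already met when the one before it is completed fails the run):
1. the sieve is held clear of the tub and over it, and every hazelnut has dropped into the tub (x of hazelnut0 in the frame of tub between -0.082 and 0.082 m and y of hazelnut0 in the frame of tub between -0.11 and 0.11 m and z of hazelnut0 in the frame of tub between 0 and 0.05 m and x of hazelnut1 in the frame of tub between -0.082 and 0.082 m and y of hazelnut1 in the frame of tub between -0.11 and 0.11 m and z of hazelnut1 in the frame of tub between 0 and 0.05 m and x of hazelnut2 in the frame of tub between -0.082 and 0.082 m and y of hazelnut2 in the frame of tub between -0.11 and 0.11 m and z of hazelnut2 in the frame of tub between 0 and 0.05 m and x of hazelnut3 in the frame of tub between -0.082 and 0.082 m and y of hazelnut3 in the frame of tub between -0.11 and 0.11 m and z of hazelnut3 in the frame of tub between 0 and 0.05 m and x of hazelnut4 in the frame of tub between -0.082 and 0.082 m and y of hazelnut4 in the frame of tub between -0.11 and 0.11 m and z of hazelnut4 in the frame of tub between 0 and 0.05 m and x of sieve in the frame of tub between -0.08 and 0.08 m and y of sieve in the frame of tub between -0.08 and 0.08 m and z of sieve in the frame of tub above 0.08 m), for 0.2 s.
2. all walnuts, from the sieve and from the worktop, are in the canister (x of walnut0 in the frame of canister between -0.075 and 0.075 m and y of walnut0 in the frame of canister between -0.075 and 0.075 m and z of walnut0 in the frame of canister between 0 and 0.08 m and x of walnut1 in the frame of canister between -0.075 and 0.075 m and y of walnut1 in the frame of canister between -0.075 and 0.075 m and z of walnut1 in the frame of canister between 0 and 0.08 m and x of walnut2 in the frame of canister between -0.075 and 0.075 m and y of walnut2 in the frame of canister between -0.075 and 0.075 m and z of walnut2 in the frame of canister between 0 and 0.08 m and x of stray0 in the frame of canister between -0.075 and 0.075 m and y of stray0 in the frame of canister between -0.075 and 0.075 m and z of stray0 in the frame of canister between 0 and 0.08 m and x of stray1 in the frame of canister between -0.075 and 0.075 m and y of stray1 in the frame of canister between -0.075 and 0.075 m and z of stray1 in the frame of canister between 0 and 0.08 m and x of stray2 in the frame of canister between -0.075 and 0.075 m and y of stray2 in the frame of canister between -0.075 and 0.075 m and z of stray2 in the frame of canister between 0 and 0.08 m), for 0.2 s.
3. with the lid seated on the canister, the pump is pressed down to its stop (x of lid in the frame of canister between -0.009 and 0.009 m and y of lid in the frame of canister between -0.009 and 0.009 m and z of lid in the frame of canister between 0.079 and 0.087 m and angle between lid's own z axis and vertical below 0.05 rad and value of joint pump above 0.0105 m), for 0.1 s.
4. the pump has come back up (x of lid in the frame of canister between -0.009 and 0.009 m and y of lid in the frame of canister between -0.009 and 0.009 m and z of lid in the frame of canister between 0.079 and 0.087 m and angle between lid's own z axis and vertical below 0.05 rad and value of joint pump below 0.002 m), for 0.1 s.
5. the pump is pressed down to its stop a second time (all of step 3), for 0.1 s.
At the end, for the whole second after the job is handed in: Hazelnuts all in the tub, walnuts all in the canister; lid seated (down within 4 mm, centred within 9 mm, level within 3 deg), pump up; sieve lying across both rims of the tub, level within 3 deg, within 25 mm (across the rims) and 30 mm (along them) of its middle; all released and at rest (all of step 2 and all of step 4 and x of hazelnut0 in the frame of tub between -0.082 and 0.082 m and y of hazelnut0 in the frame of tub between -0.11 and 0.11 m and z of hazelnut0 in the frame of tub between 0 and 0.05 m and x of hazelnut1 in the frame of tub between -0.082 and 0.082 m and y of hazelnut1 in the frame of tub between -0.11 and 0.11 m and z of hazelnut1 in the frame of tub between 0 and 0.05 m and x of hazelnut2 in the frame of tub between -0.082 and 0.082 m and y of hazelnut2 in the frame of tub between -0.11 and 0.11 m and z of hazelnut2 in the frame of tub between 0 and 0.05 m and x of hazelnut3 in the frame of tub between -0.082 and 0.082 m and y of hazelnut3 in the frame of tub between -0.11 and 0.11 m and z of hazelnut3 in the frame of tub between 0 and 0.05 m and x of hazelnut4 in the frame of tub between -0.082 and 0.082 m and y of hazelnut4 in the frame of tub between -0.11 and 0.11 m and z of hazelnut4 in the frame of tub between 0 and 0.05 m and x of sieve in the frame of tub between -0.025 and 0.025 m and y of sieve in the frame of tub between -0.03 and 0.03 m and z of sieve in the frame of tub between 0.065 and 0.075 m and angle between each of sieve, canister, tub's own z axis and vertical below 0.05 rad and linear speed of each of lid, sieve below 0.02 m/s); the robot touches nothing.
It fails at once if a bystander (tin, spice jar, pepper mill) is pushed more than 30 mm or knocked over (distance of any of tin, spice_jar, pepper_mill from where it was at the start of the episode above 0.03 m or angle between any of tin, spice_jar, pepper_mill's own z axis and vertical above 0.5 rad).
It fails at once if the fingers pick at a hazelnut that is in the sieve ((x of hazelnut0 in the frame of sieve between -0.12 and 0.08 m and y of hazelnut0 in the frame of sieve between -0.075 and 0.075 m and z of hazelnut0 in the frame of sieve between -0.005 and 0.06 m and contact force between the fingers and hazelnut0 above 0.5 N) or (x of hazelnut1 in the frame of sieve between -0.12 and 0.08 m and y of hazelnut1 in the frame of sieve between -0.075 and 0.075 m and z of hazelnut1 in the frame of sieve between -0.005 and 0.06 m and contact force between the fingers and hazelnut1 above 0.5 N) or (x of hazelnut2 in the frame of sieve between -0.12 and 0.08 m and y of hazelnut2 in the frame of sieve between -0.075 and 0.075 m and z of hazelnut2 in the frame of sieve between -0.005 and 0.06 m and contact force between the fingers and hazelnut2 above 0.5 N) or (x of hazelnut3 in the frame of sieve between -0.12 and 0.08 m and y of hazelnut3 in the frame of sieve between -0.075 and 0.075 m and z of hazelnut3 in the frame of sieve between -0.005 and 0.06 m and contact force between the fingers and hazelnut3 above 0.5 N) or (x of hazelnut4 in the frame of sieve between -0.12 and 0.08 m and y of hazelnut4 in the frame of sieve between -0.075 and 0.075 m and z of hazelnut4 in the frame of sieve between -0.005 and 0.06 m and contact force between the fingers and hazelnut4 above 0.5 N)).
It fails at once if the canister or the tub is tipped over (angle between any of canister, tub's own z axis and vertical above 0.6 rad).
Of walnut0, walnut1, walnut2 only 2 to 3 are there at a start; the rules pass over those that are not, and their reading is None.
Of hazelnut0, hazelnut1, hazelnut2, hazelnut3, hazelnut4 only 3 to 5 are there at a start; the rules pass over those that are not, and their reading is None.
Of stray0, stray1, stray2 only 2 to 3 are there at a start; the rules pass over those that are not, and their reading is None.
At some moment in a run one of stray0, stray1, stray2, lid may be knocked a few centimetres aside while the robot is not near it.
It also fails if it takes over 208 s, if anything falls off the work surface, if the arm or the gripper's body presses on something with over 40 N, if the wrist force passes 120 N, or if a joint passes its speed limit or range.

### The arm

A 6-joint arm with a two-finger parallel gripper is mounted at the origin on the work surface. World frame = base frame: x ahead of the robot, y to its left, z up, the work surface at z = 0. Lengths are in mm, angles in degrees, forces in N, time in s.
With the tool pointing down it reaches from about 350 to 850 mm from the base axis. Payload 8.1 kg.
Tool frame: the origin (TCP) lies at the very end of the fingers, on their centre line; the grasp point (between the pads) lies behind it (grip_point_offset is the z of the grasp point in the tool frame, in mm); z points along the fingers, y is the direction in which the jaws open and shut (so a half turn about z gives the same grasp; the last joint's range is limited). The gripper opens to 85 mm and grips with 20 to 120 N. Pads are 22 mm wide; open, the fingers measure 114 mm over their backs; the gripper's body (76 mm by 85 mm) begins 54 mm behind the grasp point. The pads swing forward as they close: fully open they stand 13 mm farther back than shut.
Start: joints at [-81.727, 7.471, 85.268, -0, 87.261, -4.893], TCP at [136.69, -584.227, 231.292] pointing down, gripper open.
Joint ranges: [-169.43, 169.43], [-51.17, 129.36], [1.28, 143.12], [-76.62, 256.62], [0, 156.53], [-152.29, 152.29]. Speed limits (degrees/s): [136.94, 136.94, 159.86, 180, 180, 180].

### API

Orientations are given as [roll, pitch, yaw] about the fixed x, y, z axes, in that order (R = Rz(yaw) Ry(pitch) Rx(roll)).
In Python, from bench import * gives the robot as it stands.
- The arm moves only by the tool drive_tool, never from a script. Its argument "commands" is text: rows parted by semicolons, each of 6 numbers parted by spaces: the shift along the tool's x, y, z in m, then the turn, a rotation vector about the tool's x, y, z in rad. A call has 1 to 10 rows; each row shifts and turns the commanded pose from where the row before left it, along the tool's axes as they then stand; what a row does not reach is not made up. A row lasts 1/10 s, in which the tool goes at most 50 mm and 8.59 degrees, less where a joint would pass 70% of its speed; a pose out of reach is approached as far as the arm can. A call is refused whole if a number of a shift passes 0.05 or a number of a turn 0.15, either way. A call with a gripper value outside its range is refused whole. "hand" is the finger opening in m, from 0 to 0.0854, set as the call begins (left out, the last holds). The fingers move at their own pace and stop on an object; "grip_force" is the grip in N (left out, the last holds). Time passes only in rows, so rows that do not move let the fingers close. It gives the time, the measured TCP pose, the force and the opening at its end, in the units of the state.
- sense(): the state, without advancing time (a new reading comes with each control period).
- snapshot(name): name is "scene" or "top" or "wrist"; returns a dict with "img" (400x640x3 uint8, blue, green, red), "K" (3x3 intrinsics, pixels), "world_to_cam" (4x4, takes a point from world to camera coordinates); the wrist camera has in their place "tool_from_camera" (4x4, takes a point from camera to tool coordinates, whose origin is the TCP and whose axes are the flange's). Camera axes: x right, y up, looking along -z (the intrinsics and any distortion apply to the point x, -y, -z); pixel columns grow to the right and rows downward; lengths in mm; the calibration is good to about 2 mm. The wrist camera is an equidistant fisheye: a pixel r from the principal point sees the ray r / f radians off the axis. A picture is of the moment at which its call begins: read the wrist's pose just before it. There is no depth.
- hand_in(): hands the job in, once; it reports no verdict.
The state is a dict: "time": time; "joint_pos": joint angles; "qd": joint speeds; "joint_efforts": joint torques, N m; "tool_pos": TCP position; "tcp_rot": TCP orientation; "ft_force": force on the tool from outside, world axes, zero at the start; "wrist_torque": the same for the moment, N m; "finger_gap": finger opening in mm.
Only numpy, scipy, OpenCV 4.12 (cv2) and the standard library are available. Lean on these libraries where they do the work, as an engineer would, in place of code of your own. Each camera call takes 0.05 s, during which the arm holds its last target.

## Working session

There is one attempt and no reset: what is moved stays moved. The work goes in short steps, Python scripts to look and compute and a tool call to move; the robot and the scene stay as the last step left them, time stands still between calls to the robot, and variables do not carry over. Pictures are saved under pics/ and viewed, and the job is handed in when it is done.

Besides the shell and the picture viewer there is one more tool, called after "Call:" as name(argument=value, ...) on one line, values as JSON. drive_tool: Moves the arm, as the interface text tells. Its arguments: {"type":"object","properties":{"commands":{"type":"string"},"hand":{"type":"number"},"grip_force":{"type":"number"}},"required":["commands"]}

```bash
ls; mkdir -p pics
cat > h.py <<'E'
from bench import *
import numpy as np, cv2
from scipy.spatial.transform import Rotation as R
def save(name,fn,crop=None,scale=1):
    s=sense(); p=snapshot(name); im=p["img"]
    if crop: x0,y0,x1,y1=crop; im=im[y0:y1,x0:x1]
    if scale!=1: im=cv2.resize(im,None,fx=scale,fy=scale,interpolation=cv2.INTER_CUBIC)
    cv2.imwrite("pics/"+fn,im); return s,p
def px2w(p,u,v,z):
    K=np.array(p["K"]);T=np.array(p["world_to_cam"])
    a=(u-K[0,2])/K[0,0]; b=(v-K[1,2])/K[1,1]
    d=T[:3,:3].T@np.array([a,-b,-1]); c=-T[:3,:3].T@T[:3,3]
    return c+d*(z-c[2])/d[2]
def w2px(p,X):
    K=np.array(p["K"]);T=np.array(p["world_to_cam"])
    c=T[:3,:3]@np.array(X)+T[:3,3]; q=K@np.array([c[0],-c[1],-c[2]]); return q[:2]/q[2]
def tcpR(s): return R.from_euler('xyz',s["tcp_rot"],degrees=True)
def wpx(s,p,u,v,z):
    K=np.array(p["K"]); T=np.array(p["tool_from_camera"])
    a=np.array([(u-K[0,2])/K[0,0],(v-K[1,2])/K[1,1]]); r=np.linalg.norm(a)
    d=np.array([0,0,-1.]) if r<1e-9 else np.array([np.sin(r)*a[0]/r,-np.sin(r)*a[1]/r,-np.cos(r)])
    M=tcpR(s).as_matrix(); D=M@T[:3,:3]@d; c=M@T[:3,3]+np.array(s["tool_pos"])
    return c+D*(z-c[2])/D[2]
E
python3 - <<'E'
from h import *
s,p=save("top","top0.png"); print(s); print(p["K"],p["world_to_cam"])
for k in p:
    if k!="img": print(k)
save("scene","scene0.png"); s,p=save("wrist","wrist0.png"); print(p["tool_from_camera"],p["K"])
E
```

```text
pics
{'time': 0.0, 'joint_pos': array([-8.17274322e+01,  7.51731035e+00,  8.53289292e+01, -8.98963427e-04,
        8.72612261e+01, -4.89445654e+00]), 'qd': array([-0.1162608 , -0.15807394, -0.02699417, -0.01704072, -0.01861301,
       -0.00469553]), 'joint_efforts': array([-5.05855114e-04, -5.69387162e+01, -5.00570083e+01, -2.70870996e-04,
        1.46913860e-02, -2.05076668e-05]), 'tool_pos': array([ 136.59710512, -583.68147301,  230.22482642]), 'tcp_rot': array([-1.79892850e+02, -8.27443513e-03,  1.31670604e+01]), 'ft_force': array([ 0.15023827,  0.25626135, -0.20622237]), 'wrist_torque': array([-0.01957484, -0.0202733 ,  0.03720143]), 'finger_gap': 85.49333077903124}
[[396.39942928   0.         319.26366484]
 [  0.         396.39942928 205.00190763]
 [  0.           0.           1.        ]] [[ 2.56711311e-02 -9.99637452e-01 -8.12146388e-03  1.64603535e+01]
 [ 9.93874454e-01  2.46478809e-02  1.07731383e-01 -5.37476966e+02]
 [-1.07492149e-01 -1.08373020e-02  9.94146866e-01 -1.22844244e+03]
 [ 0.00000000e+00  0.00000000e+00  0.00000000e+00  1.00000000e+00]]
K
world_to_cam
[[ 9.89674894e-04  9.50964626e-01  3.09298076e-01  7.86843315e+01]
 [ 9.99999508e-01 -9.60371069e-04 -2.46996341e-04 -3.44272452e-03]
 [ 6.21561410e-05  3.09298169e-01 -9.50965109e-01 -1.43468222e+02]
 [ 0.00000000e+00  0.00000000e+00  0.00000000e+00  1.00000000e+00]] [[309.70691629   0.         321.06616358]
 [  0.         309.70691629 200.6460681 ]
 [  0.           0.           1.        ]]
```

View pics/top0.png

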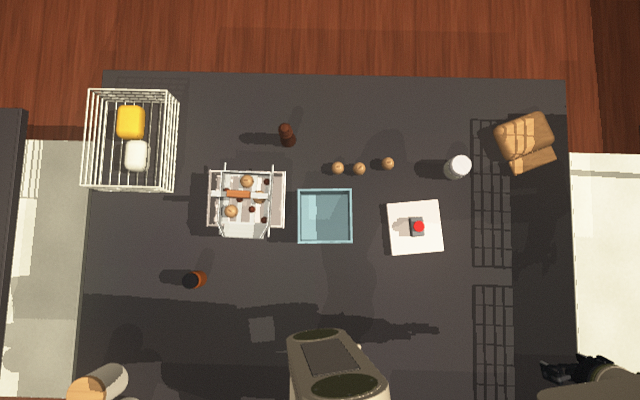

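View pics/scene0.png

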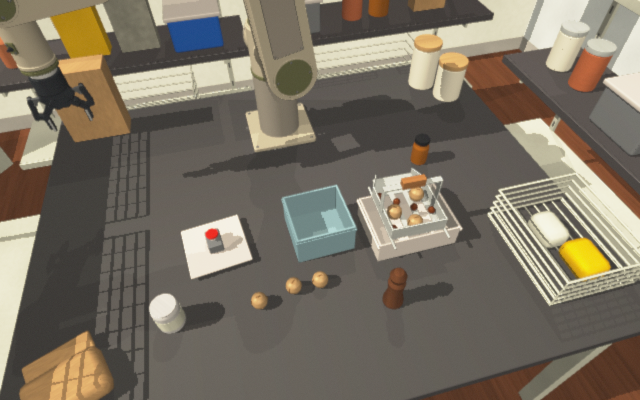

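View pics/wrist0.png

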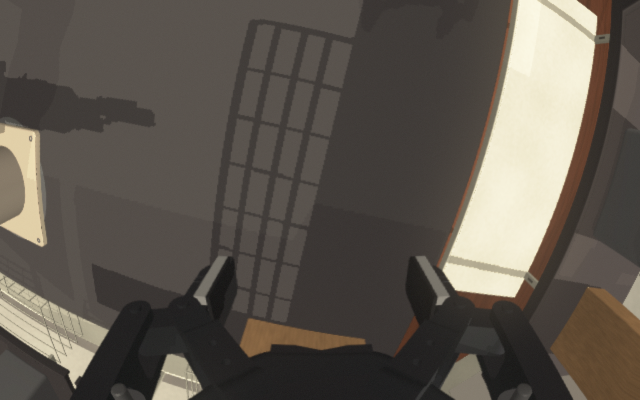

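Run:
```python
from h import *
im=cv2.imread("pics/top0.png")
cv2.imwrite("pics/c1.png",cv2.resize(im[140:260,190:370],(900,600)[:2] if 0 else (780,520),interpolation=cv2.INTER_CUBIC))
cv2.imwrite("pics/c2.png",cv2.resize(im[140:270,320:480],(740,601-1),interpolation=cv2.INTER_CUBIC))
im=cv2.imread("pics/scene0.png")
cv2.imwrite("pics/c3.png",cv2.resize(im[150:310,340:480],(525,600),interpolation=cv2.INTER_CUBIC))
```

```text
(no output)
```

View pics/c1.png

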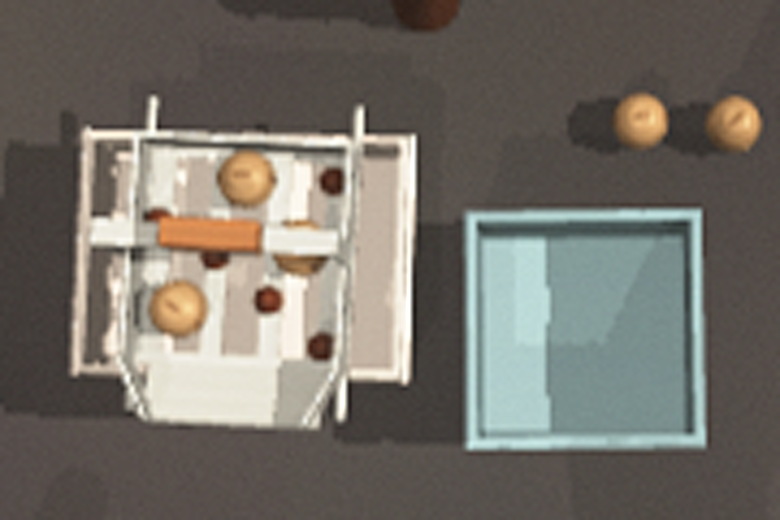

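View pics/c2.png

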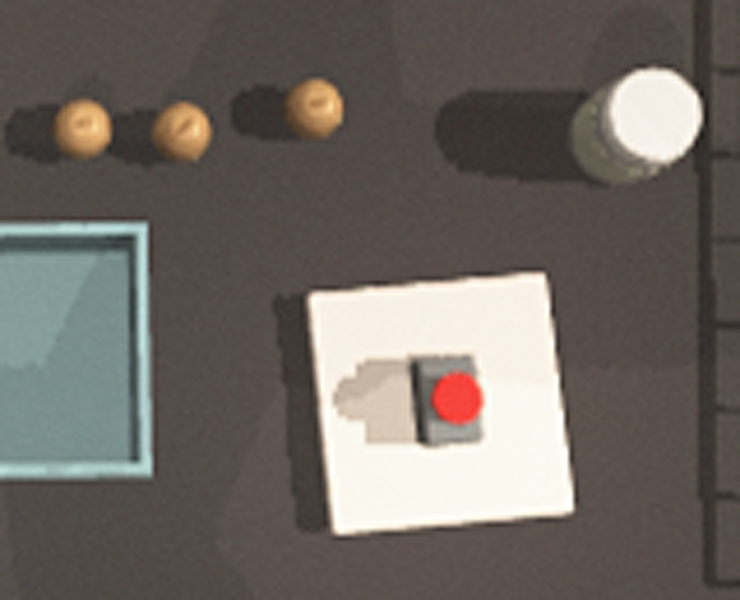

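View pics/c3.png

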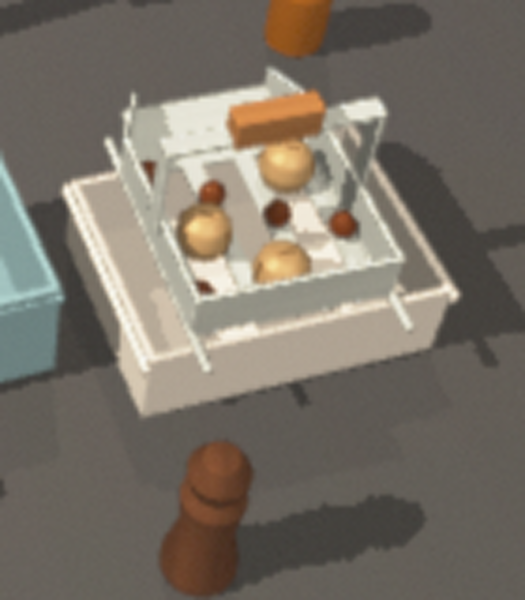

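Run:
```python
from h import *
np.set_printoptions(precision=1,suppress=True)
p=snapshot("top")
f1=lambda u,v:(190+u/4.3333,140+v/4.3333); f2=lambda u,v:(320+u/4.625,140+v/4.6154)
def poly(n,f,pts,z):
    q=np.array([px2w(p,*f(*a),z) for a in pts]); c=q.mean(0)
    e1=(q[1]-q[0]+q[2]-q[3])/2; e2=(q[2]-q[1]+q[3]-q[0])/2
    ang=lambda e:np.degrees(np.arctan2(e[1],e[0]))
    print(n,c,np.linalg.norm(e1),np.linalg.norm(e2),ang(e1),ang(e2))
poly("can",f1,[(465,210),(704,208),(706,447),(468,450)],95)
poly("tub",f1,[(82,130),(417,134),(410,383),(70,375)],70)
poly("lid",f2,[(308,292),(546,272),(575,513),(334,535)],20)
print("pump",px2w(p,*f2(457,398),72))
for a in [(83,129),(182,131),(315,108)]: print("stray",px2w(p,*f2(*a),21))
print("grip ends",px2w(p,*f1(158,231),202),px2w(p,*f1(262,234),202))
print("bar ends",px2w(p,*f1(90,232),183),px2w(p,*f1(337,240),183))
print("runner ends top", px2w(p,*f1(153,98),74),px2w(p,*f1(359,107),74),px2w(p,*f1(342,420),74))
print("lip", px2w(p,*f1(150,424),95),px2w(p,*f1(318,428),95))
for n,a,z in [("mill",(287,128),138),("spice",(199,279),95),("tin",(459,166),85)]: print(n,px2w(p,*a,z))
```

```text
can [498.1  10.8  95. ] 164.9015196787807 166.07794717695862 -87.96648301437152 -178.02324197473754
tub [546.3 254.2  70. ] 240.25463449594028 176.82238142326952 -89.60586864755736 -179.58910531819834
lid [ 474.9 -276.    20. ] 164.83522595458942 166.81242671265736 -83.53736552662362 -173.5464178001505
pump [ 474.9 -274.6   72. ]
stray [659.4 -27.   21. ]
stray [659.6 -96.   21. ]
stray [ 678.2 -188.4   21. ]
grip ends [544.2 283.9 202. ] [543.9 217.8 202. ]
bar ends [545.  332.5 183. ] [543.7 172.8 183. ]
runner ends top [657.  324.1  74. ] [653.9 176.4  74. ] [430.8 179.8  74. ]
lip [424.2 309.1  95. ] [424.4 193.2  95. ]
mill [752.  130.2 138. ]
spice [301.3 378.7  95. ]
tin [ 661.2 -394.2   85. ]
```

Run:
```python
import bench
print([k for k in dir(bench) if not k.startswith('__')])
print(getattr(bench,'grip_point_offset',None))
```

```text
['PlanningError', 'grip_point_offset', 'hand_in', 'sense', 'snapshot']
-18.700000000000003
```

```bash
cat >> h.py <<'E'
def plan(wps,s=None,vmax=45,wmax=8.0,dec=4,cmd=None):
    """wps: list of (pos|None, rpy|None, [nrows]) -> print rows. cmd=(pos,rpy) start override"""
    s=s or sense()
    p=np.array(s["tool_pos"] if cmd is None else cmd[0],float); r=tcpR(s) if cmd is None else R.from_euler('xyz',cmd[1],degrees=True)
    rows=[]
    for w in wps:
        P=np.array(w[0],float) if w[0] is not None else p.copy()
        Q=R.from_euler('xyz',w[1],degrees=True) if w[1] is not None else r
        rv=(Q*r.inv()).as_rotvec()
        n=max(int(np.ceil(np.linalg.norm(P-p)/vmax)),int(np.ceil(np.degrees(np.linalg.norm(rv))/wmax)),1)
        if len(w)>2: n=max(n,w[2])
        p0,r0=p.copy(),r
        for k in range(1,n+1):
            pk=p0+(P-p0)*k/n; rk=R.from_rotvec(rv*k/n)*r0
            d=np.round(r.as_matrix().T@(pk-p)/1000,dec); a=np.round((r.inv()*rk).as_rotvec(),dec)
            rows.append(np.r_[d,a]); p=p+r.as_matrix()@d*1000; r=r*R.from_rotvec(a)
        
    f=lambda x:("%.4f"%x).rstrip('0').rstrip('.').replace('-0.','-.').lstrip('0') or '0'
    f2=lambda x:'0' if abs(x)<5e-5 else f(x)
    for i in range(0,len(rows),10):
        print("; ".join(" ".join(f2(x) for x in q) for q in rows[i:i+10])); print()
    print(len(rows),"rows; end",p.round(1),r.as_euler('xyz',degrees=True).round(1))
E
python3 - <<'E'
from h import *
plan([((200,-450,265),(180,0,35)),((380,-100,265),(180,0,60)),((544,251,265),(180,0,89.3))])
E
```

```text
.0231 -.029 -.0086 -.0003 -.0001 -.0953; .0257 -.0267 -.0085 -.0003 -.0001 -.0952; .0281 -.0241 -.0086 -.0003 0 -.0953; .0303 -.0213 -.0086 -.0003 -.0001 -.0953; .0387 -.0204 0 0 0 -.0485; .0396 -.0185 0 0 0 -.0485; .0405 -.0165 0 0 0 -.0484; .0412 -.0146 0 0 0 -.0485; .0419 -.0125 0 0 0 -.0485; .0424 -.0105 0 0 0 -.0485

.0429 -.0084 0 0 0 -.0485; .0433 -.0064 0 0 0 -.0484; .0435 -.0042 0 0 0 -.0485; .0429 -.0037 0 0 0 -.0568; .043 -.0013 0 0 0 -.0568; .0431 .0012 0 0 0 -.0569; .0429 .0036 0 0 0 -.0568; .0426 .006 0 0 0 -.0568; .0422 .0085 0 0 0 -.0568; .0417 .0108 0 0 0 -.0568

.0409 .0132 0 0 0 -.0569; .0402 .0155 0 0 0 -.0568

22 rows; end [544. 251. 265.] [180.   -0.   89.3]
```

Call:
drive_tool(commands=".023 -.029 -.009 0 0 -.095; .026 -.027 -.009 0 0 -.095; .028 -.024 -.009 0 0 -.095; .03 -.021 -.009 0 0 -.095; .039 -.02 0 0 0 -.0485; .04 -.0185 0 0 0 -.0485; .0405 -.0165 0 0 0 -.0485; .041 -.0145 0 0 0 -.0485; .042 -.0125 0 0 0 -.0485; .0425 -.0105 0 0 0 -.0485", hand=0.06)

```text
time: 1.2
tool_pos: [321.5, -215.7, 267.3]
tcp_rot: [180.0, -0.0, 51.7]
ft_force: [1.4, 0.8, 0.8]
finger_gap: 59.8
```

Call:
drive_tool(commands=".043 -.0085 0 0 0 -.0485; .0435 -.0065 0 0 0 -.0485; .0435 -.004 0 0 0 -.0485; .043 -.0035 0 0 0 -.057; .043 -.0015 0 0 0 -.057; .043 .001 0 0 0 -.057; .043 .0035 0 0 0 -.057; .0425 .006 0 0 0 -.057; .042 .0085 0 0 0 -.057; .0415 .011 0 0 0 -.057")

```text
time: 2.2
tool_pos: [509.3, 174.1, 267.1]
tcp_rot: [180.0, 0.0, 83.0]
ft_force: [0.5, -0.2, 0.4]
finger_gap: 59.9
```

Call:
drive_tool(commands=".041 .013 0 0 0 -.057; .04 .0155 0 0 0 -.057; 0 0 0 0 0 0; 0 0 0 0 0 0")

```text
time: 2.6
tool_pos: [544.8, 250.8, 266.1]
tcp_rot: [-179.9, 0.1, 89.4]
ft_force: [-0.5, -0.7, -0.5]
finger_gap: 60.0
```

Run:
```python
from h import *
s,p=save("wrist","w1.png"); print(s["time"],s["tool_pos"],s["tcp_rot"]); save("top","t1.png",(180,120,480,290),2.6)
```

```text
2.6 [544.82349378 250.75840031 266.09649103] [-1.79887762e+02  5.69411194e-02  8.94208687e+01]
```

View pics/w1.png

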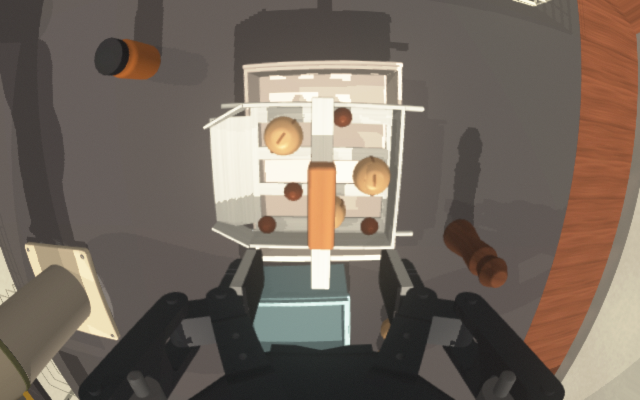

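Run:
```python
from h import *
s=sense();p=snapshot("wrist")
for a in [(309,164),(335,164),(308,247),(335,247)]: print(wpx(s,p,*a,202))
# tub corners at z=70
for a in [(245,66),(401,66),(249,256),(396,256)]: print(wpx(s,p,*a,70))
```

```text
[536.59711269 287.18629711 202.        ]
[554.4293495 286.9919088 202.       ]
[534.34362316 224.15584329 202.        ]
[554.62846634 223.93136679 202.        ]
[462.46274903 373.67264429  70.        ]
[633.39620656 372.04327243  70.        ]
[451.82811801 144.99639927  70.        ]
[638.22610788 142.84881143  70.        ]
```

Call:
drive_tool(commands=".002 0 .032 0 0 0; 0 0 .03 0 0 0; 0 0 .02 0 0 0; 0 0 .015 0 0 0; 0 0 0 0 0 0; 0 0 0 0 0 0")

```text
time: 3.35
tool_pos: [545.6, 251.7, 171.4]
tcp_rot: [179.9, -0.0, 89.3]
ft_force: [0.9, 0.5, -0.4]
finger_gap: 60.2
```

Call:
drive_tool(commands="0 0 0 0 0 0; 0 0 0 0 0 0; 0 0 0 0 0 0; 0 0 0 0 0 0; 0 0 0 0 0 0; 0 0 0 0 0 0", hand=0, grip_force=90)

```text
time: 3.95
tool_pos: [546.0, 252.4, 171.8]
tcp_rot: [179.9, -0.0, 89.3]
ft_force: [0.4, -0.5, 5.7]
finger_gap: 18.7
```

Call:
drive_tool(commands="0 0 -.01 0 0 0; 0 0 -.01 0 0 0; 0 0 -.01 0 0 0; 0 0 0 0 0 0; .015 0 0 0 0 0; -.015 0 0 0 0 0; -.015 0 0 0 0 0; .015 0 0 0 0 0; .015 0 0 0 0 0; -.015 0 0 0 0 0")

```text
time: 4.95
tool_pos: [544.8, 255.3, 200.3]
tcp_rot: [-180.0, -0.1, 89.5]
ft_force: [-0.1, -1.6, -3.4]
finger_gap: 18.7
```

Run:
```python
from h import *
s,p=save("wrist","w2.png",(180,40,460,300),2.3); save("scene","s2.png",(340,120,480,280),3.5)
```

```text
(no output)
```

View pics/w2.png

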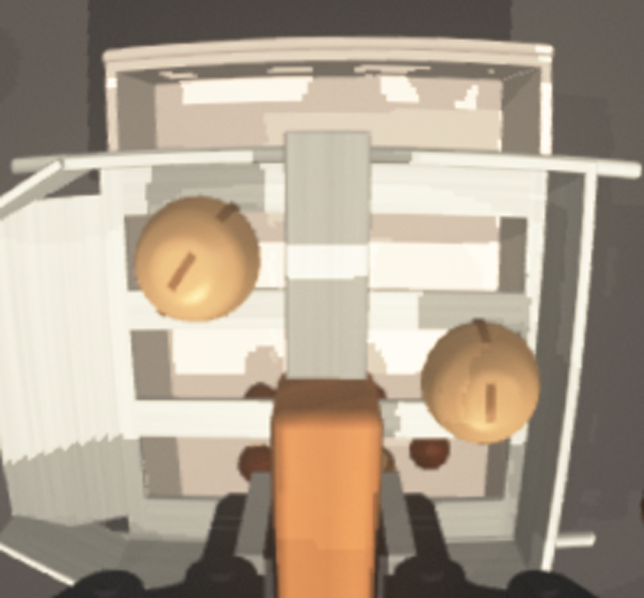

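View pics/s2.png

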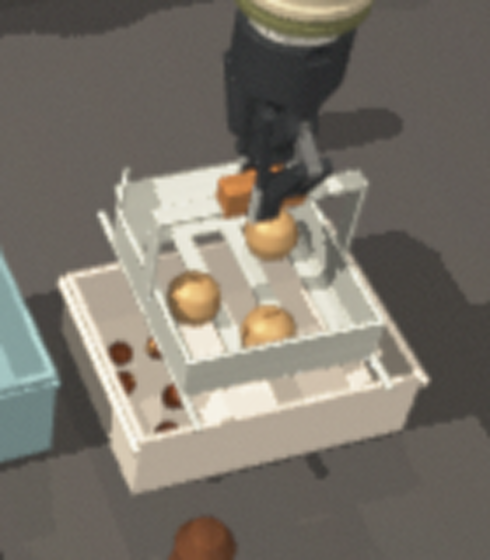

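Call:
drive_tool(commands=".015 0 0 0 0 0; -.015 0 0 0 0 0; -.015 0 0 0 0 0; .015 0 0 0 0 0; 0 0 0 0 0 0; 0 0 0 0 0 0; 0 0 0 0 0 0; 0 0 0 0 0 0")

```text
time: 5.85
tool_pos: [545.2, 251.9, 200.3]
tcp_rot: [-180.0, 0.0, 89.3]
ft_force: [0.4, -0.1, -4.0]
finger_gap: 18.8
```

Run:
```python
from h import *
s,p=save("wrist","w3.png",(180,40,460,300),2.3); save("scene","s3.png",(340,120,480,280),3.5); print(s["tool_pos"])
plan([((545,253,235),(180,0,89.3)),((553,200,262),(180,0,89.3)),((557,11,262),(180,0,91),6)])
```

```text
[545.18136933 251.92729351 200.28558126]
.001 -.0002 -.0347 0 0 .0006; -.0264 .0043 -.0135 0 0 0; -.0265 .0043 -.0135 0 0 0; -.0315 .0011 0 0 0 -.0049; -.0315 .0009 0 0 0 -.005; -.0315 .0007 0 0 0 -.0049; -.0315 .0006 0 0 0 -.005; -.0315 .0004 0 0 0 -.0049; -.0315 .0003 0 0 0 -.005

9 rows; end [557.  11. 262.] [180.   0.  91.]
```

View pics/w3.png

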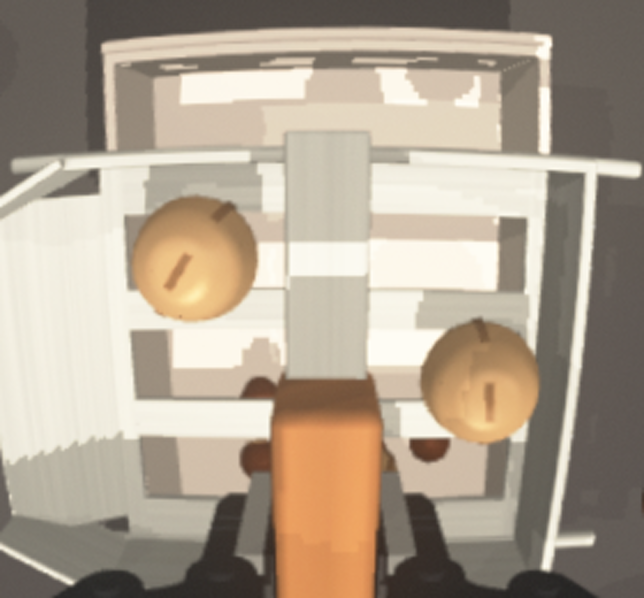

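View pics/s3.png

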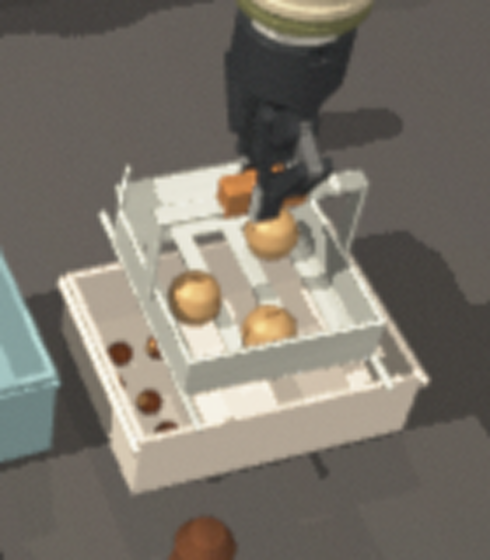

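Call:
drive_tool(commands="0 0 -.02 0 0 0; -.012 .002 -.02 0 0 0; -.02 .004 -.015 0 0 0; -.025 .003 -.007 0 0 0; -.03 .002 0 0 0 -.005; -.03 .001 0 0 0 -.005; -.03 0 0 0 0 -.005; -.03 0 0 0 0 -.005; -.025 0 0 0 0 -.005; -.02 0 0 0 0 -.005")

```text
time: 6.95
tool_pos: [556.4, 28.3, 262.4]
tcp_rot: [180.0, 0.0, 91.0]
ft_force: [-0.1, 0.2, -5.0]
finger_gap: 18.5
```

Call:
drive_tool(commands="-.015 0 0 0 0 0; -.008 0 0 0 0 0; 0 0 0 0 0 0; 0 0 0 0 0 0")

```text
time: 7.35
tool_pos: [557.0, 7.6, 262.3]
tcp_rot: [-180.0, -0.0, 91.1]
ft_force: [0.6, 0.1, -4.3]
finger_gap: 18.9
```

Run:
```python
from h import *
s,p=save("wrist","w4.png",(60,0,560,330),1.6); save("scene","s4.png",(260,100,480,280),3); print(s["tool_pos"],s["tcp_rot"])
save("top","t4.png",(180,120,400,280),3)
```

```text
[556.97192933   7.60855088 262.26866326] [-1.79995990e+02 -3.26213326e-02  9.10672657e+01]
```

View pics/s4.png

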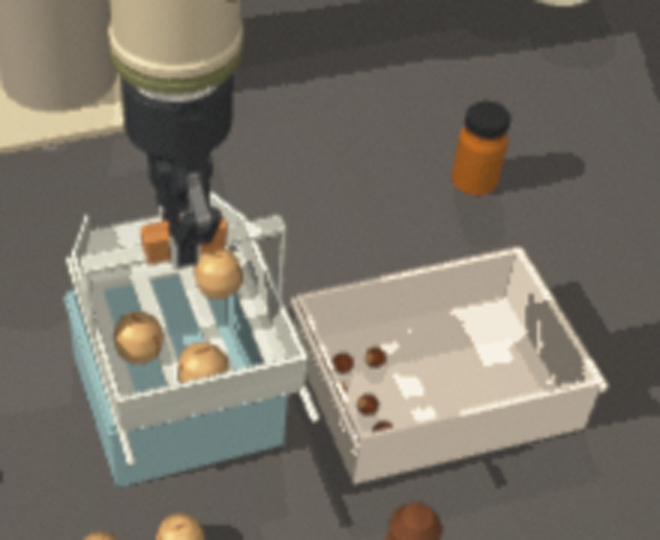

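View pics/t4.png

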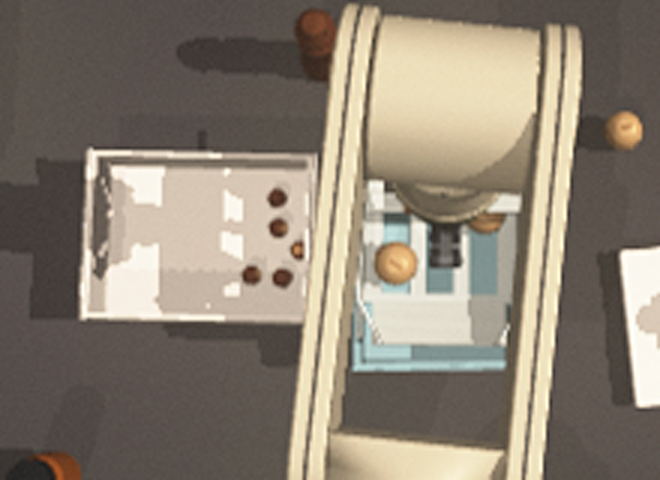

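View pics/w4.png

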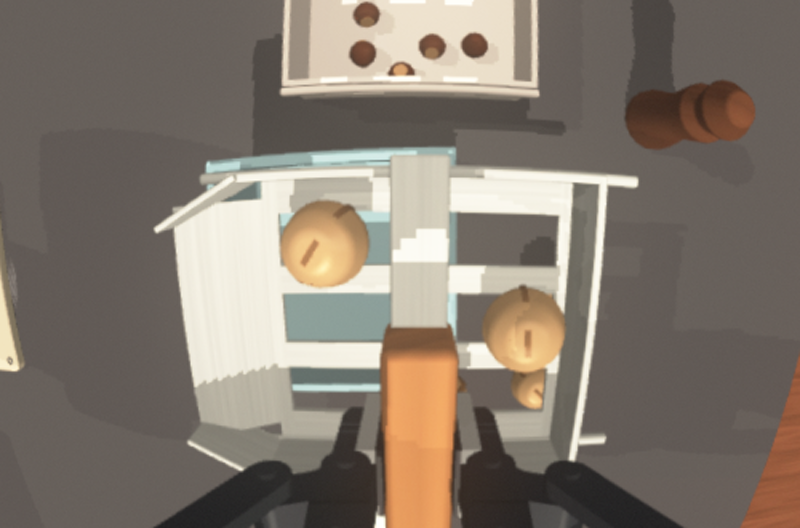

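Run:
```python
from h import *
s=sense();p=snapshot("wrist")
for a in [(208,165),(455,150)]: print(wpx(s,p,a[0]/1.6+60,a[1]/1.6,95))
```

```text
[417.37755472  90.6039508   95.        ]
[577.50390258  97.35507881  95.        ]
```

Call:
drive_tool(commands=".003 0 0 -.1 0 0; 0 0 0 -.1 0 0; 0 0 0 -.1 0 0; 0 0 0 -.08 0 0; 0 0 0 -.07 0 0; 0 0 0 -.07 0 0; 0 0 0 -.07 0 0; 0 0 0 -.07 0 0; 0 0 0 -.07 0 0; 0 0 0 -.05 0 0")

```text
time: 8.55
tool_pos: [556.1, 10.7, 261.3]
tcp_rot: [135.3, -0.0, 91.1]
ft_force: [-0.3, -1.0, -4.2]
finger_gap: 18.7
```

Run:
```python
from h import *
s,p=save("wrist","w5.png",(60,0,560,330),1.6); save("scene","s5.png",(200,100,420,280),3); print(s["tool_pos"],s["tcp_rot"])
```

```text
[556.08288821  10.65106186 261.25104963] [ 1.35265259e+02 -1.47840340e-02  9.11159635e+01]
```

View pics/s5.png

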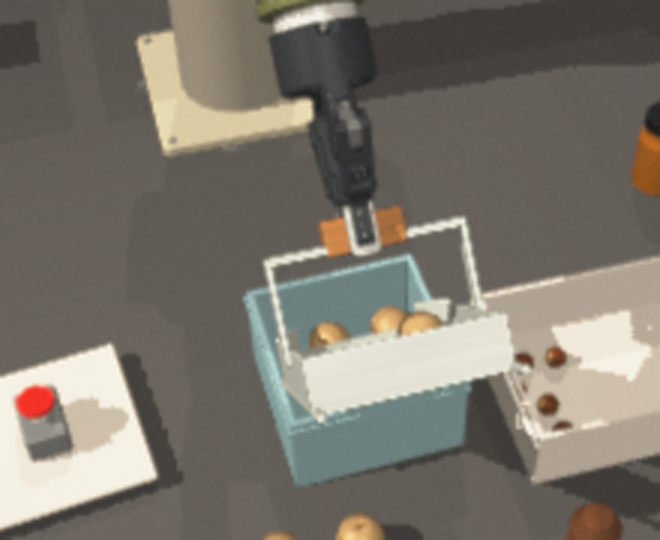

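View pics/w5.png

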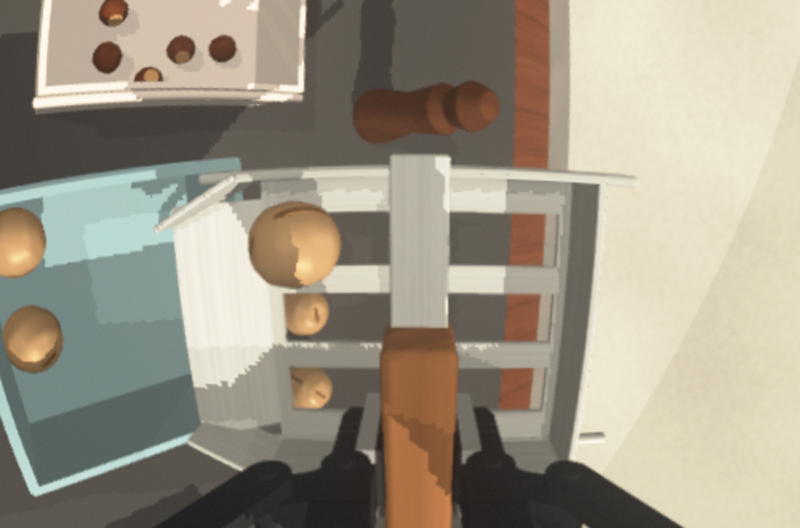

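Call:
drive_tool(commands="0 0 -.004 -.08 0 0; 0 0 0 -.06 0 0; 0 0 0 0 0 0; 0 0 0 0 0 0; 0 0 0 0 0 0; 0 0 0 0 0 0")

```text
time: 9.25
tool_pos: [560.6, 10.1, 265.8]
tcp_rot: [127.4, 0.0, 91.1]
ft_force: [-1.2, 0.7, -2.8]
finger_gap: 18.9
```

Run:
```python
from h import *
s,p=save("wrist","w6.png",(60,0,560,330),1.6); save("scene","s6.png",(200,100,420,280),3); print(s["tool_pos"],s["tcp_rot"])
```

```text
[560.64382476  10.11850366 265.8497506 ] [1.27431271e+02 1.87752946e-02 9.10790254e+01]
```

View pics/w6.png

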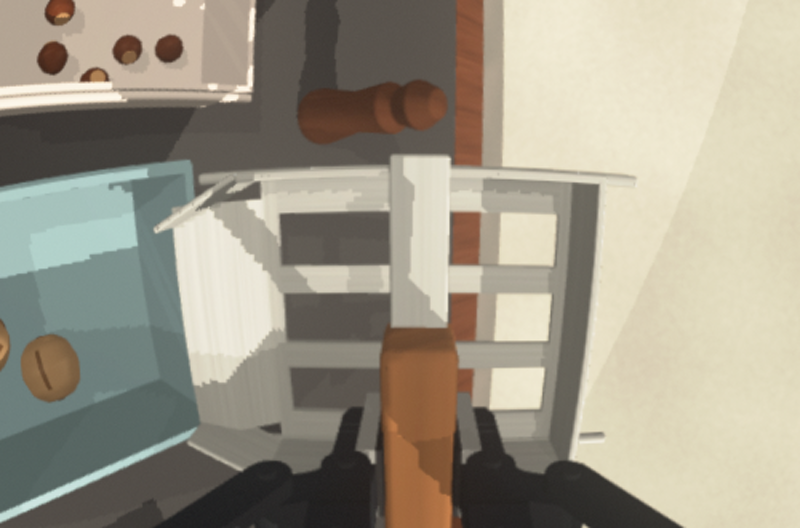

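View pics/s6.png

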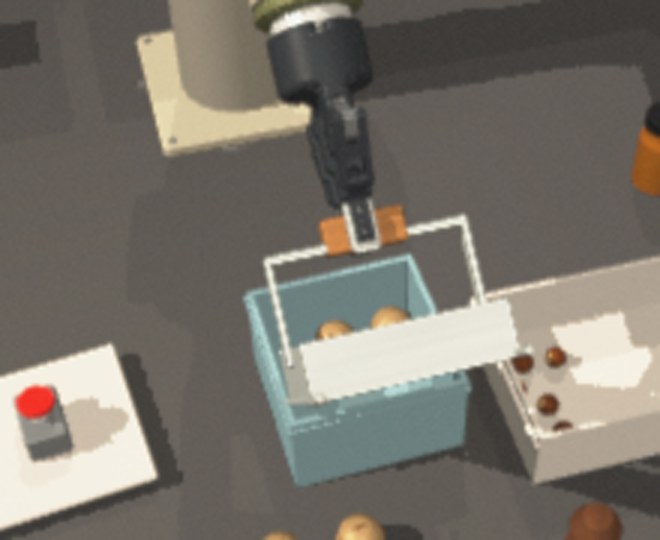

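Run:
```python
from h import *
plan([((560,15,285),(150,0,91),3),((546,120,285),(180,0,90)),((546,252.5,270),(180,0,89.3),5),((546,252.5,190),(180,0,89.3),3)],vmax=40)
```

```text
.0016 .0051 -.0041 .1312 -.0002 .0003; .0017 .0046 -.0047 .1313 -.0003 .0004; .0016 .0039 -.0053 .1312 -.0002 .0003; .0263 -.0026 -.0015 .1309 -.0011 .0043; .0263 -.003 -.0012 .1309 -.0012 .0042; .0263 -.0032 -.0008 .1309 -.0011 .0043; .0263 -.0033 -.0005 .1309 -.0012 .0043; .0265 0 .003 0 0 .0024; .0265 -.0001 .003 0 0 .0025; .0265 -.0001 .003 0 0 .0024

.0265 -.0002 .003 0 0 .0025; .0265 -.0003 .003 0 0 .0024; 0 0 .0267 0 0 0; 0 0 .0267 0 0 0; 0 0 .0266 0 0 0

15 rows; end [546.  252.5 190. ] [-180.     0.    89.3]
```

Call:
drive_tool(commands=".002 .005 -.004 .131 0 0; .002 .0045 -.005 .131 0 0; .0015 .004 -.005 .131 0 0; .026 -.003 -.0015 .131 -.001 .004; .026 -.003 -.001 .131 -.001 .004; .026 -.003 -.001 .131 -.001 .004; .026 -.0035 -.0005 .131 -.001 .004; .0265 0 .003 0 0 .0025; .0265 0 .003 0 0 .0025; .0265 0 .003 0 0 .0025")

```text
time: 10.35
tool_pos: [546.4, 200.3, 274.5]
tcp_rot: [180.0, -0.0, 89.7]
ft_force: [0.9, -0.2, -3.7]
finger_gap: 18.8
```

Call:
drive_tool(commands=".0265 0 .003 0 0 .0025; .0265 0 .003 0 0 .0025; 0 0 .025 0 0 0; 0 0 .025 0 0 0; 0 0 .02 0 0 0; 0 0 0 0 0 0; 0 0 0 0 0 0")

```text
time: 11.05
tool_pos: [546.0, 252.0, 199.2]
tcp_rot: [180.0, -0.0, 89.4]
ft_force: [0.3, 0.9, -3.6]
finger_gap: 18.6
```

Run:
```python
from h import *
s,p=save("wrist","w7.png",(160,20,480,300),2.3); save("scene","s7.png",(340,100,490,280),3.3); print(s["tool_pos"],s["tcp_rot"])
```

```text
[546.03516957 252.04552776 199.24802203] [ 1.79991512e+02 -2.53882958e-02  8.94011434e+01]
```

View pics/w7.png

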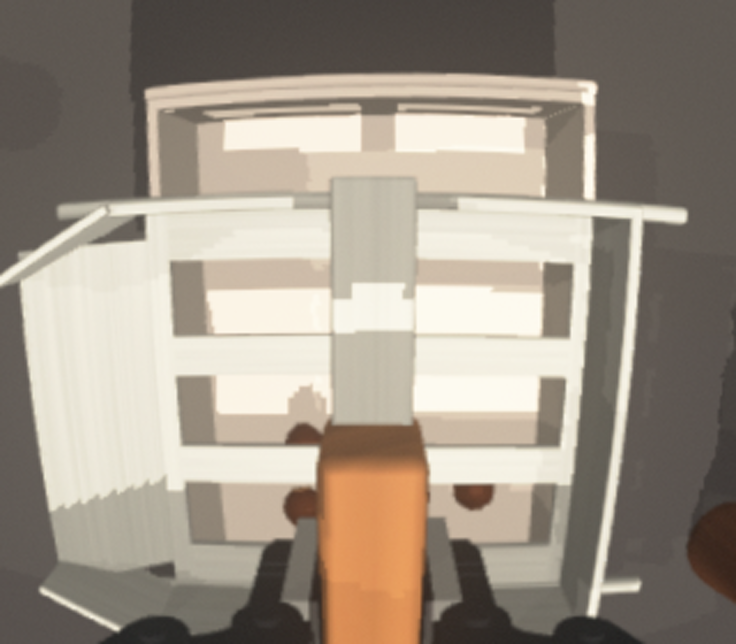

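View pics/s7.png

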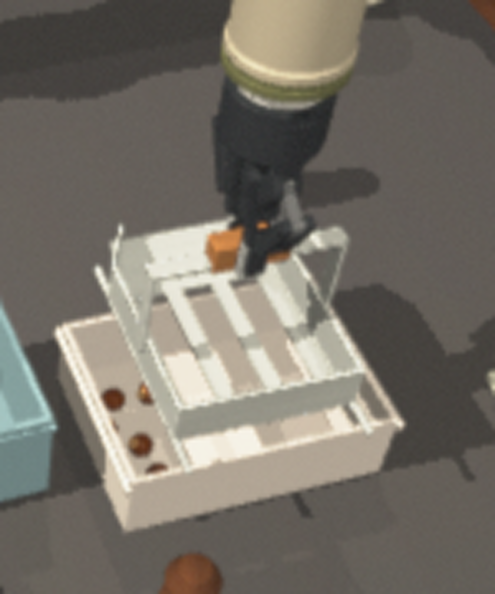

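Call:
drive_tool(commands="0 0 .012 0 0 0; 0 0 .01 0 0 0; 0 0 .004 0 0 0; 0 0 .001 0 0 0; 0 0 0 0 0 0; 0 0 0 0 0 0")

```text
time: 11.75
tool_pos: [545.6, 251.9, 171.9]
tcp_rot: [-180.0, -0.0, 89.4]
ft_force: [-2.5, -0.9, -0.3]
finger_gap: 18.9
```

Weight is off the wrist; release and rise.

Call:
drive_tool(commands="0 0 0 0 0 0; 0 0 0 0 0 0; 0 0 0 0 0 0; 0 0 0 0 0 0; 0 0 -.02 0 0 0; 0 0 -.04 0 0 0; 0 0 -.04 0 0 0", hand=0.07)

```text
time: 12.45
tool_pos: [545.0, 251.6, 272.0]
tcp_rot: [-179.9, 0.0, 89.4]
ft_force: [0.4, -0.2, 0.2]
finger_gap: 70.0
```

Run:
```python
from h import *
np.set_printoptions(precision=1,suppress=True)
s,p=save("wrist","w8.png"); print(s["tool_pos"],s["tcp_rot"])
s,p=save("top","t8.png",(180,120,480,290),2.6)
im=p["img"]
hsv=cv2.cvtColor(im,cv2.COLOR_BGR2HSV)
plan([((625,100,200),(180,0,90)),((659,-27,150),(180,0,90))])
```

```text
[545.  251.6 272. ] [-179.9    0.    89.4]
-.0305 .0154 .016 .0022 -.0009 -.002; -.0305 .0154 .016 .0021 -.0008 -.0021; -.0305 .0154 .0159 .0022 -.0009 -.002; -.0306 .0154 .016 .0021 -.0008 -.0021; -.0306 .0153 .0159 .0022 -.0009 -.002; -.0317 .0085 .0125 0 0 0; -.0318 .0085 .0125 0 0 0; -.0317 .0085 .0125 0 0 0; -.0318 .0085 .0125 0 0 0

9 rows; end [659. -27. 150.] [-180.    0.   90.]
```

View pics/w8.png

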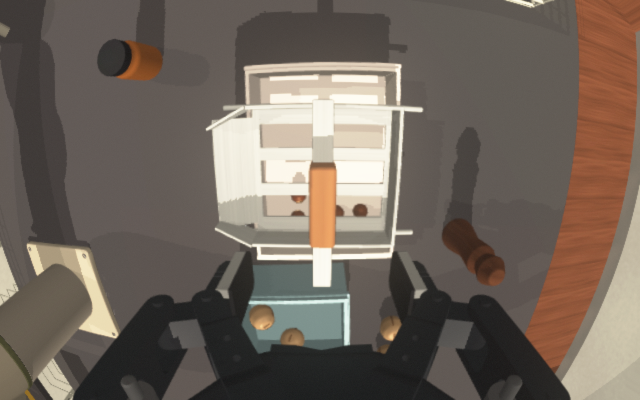

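View pics/t8.png

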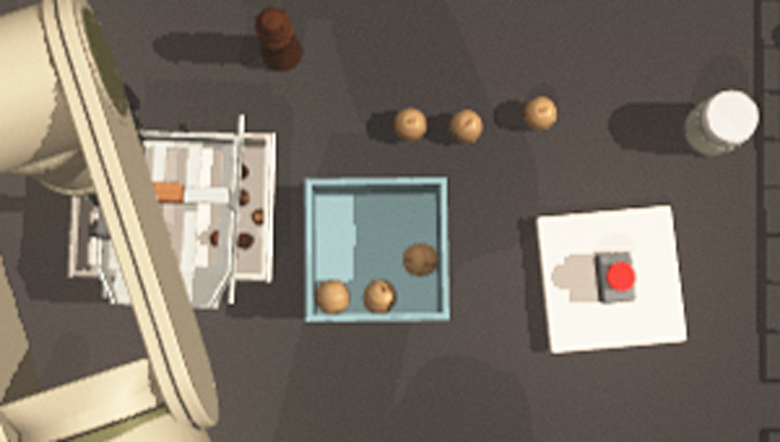

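Call:
drive_tool(commands="-.0305 .0155 .016 0 0 -.002; -.0305 .0155 .016 0 0 -.002; -.0305 .0155 .016 0 0 -.002; -.0305 .0155 .016 0 0 -.002; -.0305 .0155 .016 0 0 -.002; -.032 .0085 .0125 0 0 0; -.032 .0085 .0125 0 0 0; -.032 .0085 .0125 0 0 0; -.032 .0085 .0125 0 0 0; 0 0 0 0 0 0", hand=0.065)

```text
time: 13.55
tool_pos: [655.3, -33.3, 138.8]
tcp_rot: [-179.8, 0.0, 89.8]
ft_force: [-0.9, -0.3, 0.1]
finger_gap: 64.9
```

Run:
```python
from h import *
np.set_printoptions(precision=1,suppress=True)
s,p=save("wrist","w9.png"); print(s["tool_pos"],s["tcp_rot"])
```

```text
[655.3 -33.3 138.8] [-179.8    0.    89.8]
```

View pics/w9.png

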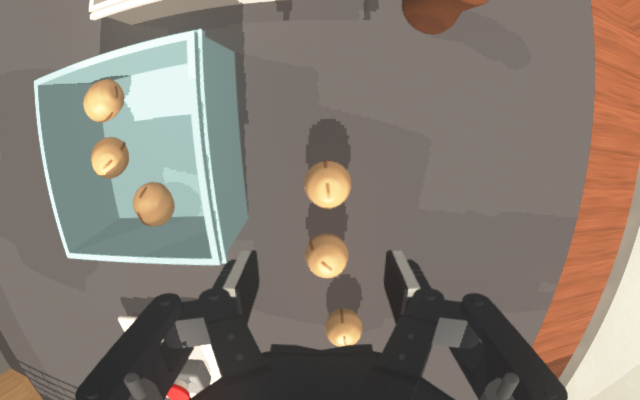

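Run:
```python
from h import *
np.set_printoptions(precision=1,suppress=True)
s=sense();p=snapshot("wrist")
for a in [(328,185),(327,256),(344,328)]: print(wpx(s,p,*a,22))
for a in [(38,82),(202,32),(225,262),(68,257)]: print(wpx(s,p,*a,95))
```

```text
[660.6 -22.5  22. ]
[660.  -92.3  22. ]
[ 679.3 -183.9   22. ]
[420.1  90.6  95. ]
[580.7  97.7  95. ]
[585.6 -59.5  95. ]
[421.2 -67.6  95. ]
```

Call:
drive_tool(commands=".009 .005 .035 0 0 0; 0 0 .035 0 0 0; 0 0 .035 0 0 0; 0 0 .02 0 0 0; 0 0 .009 0 0 0; 0 0 0 0 0 0; 0 0 0 0 0 0")

```text
time: 14.35
tool_pos: [662.3, -19.6, 9.5]
tcp_rot: [179.9, -0.0, 90.0]
ft_force: [-0.2, -1.3, -0.2]
finger_gap: 65.5
```

Call:
drive_tool(commands="0 0 0 0 0 0; 0 0 0 0 0 0; 0 0 0 0 0 0; 0 0 0 0 0 0", hand=0.02, grip_force=25)

```text
time: 14.75
tool_pos: [662.6, -20.2, 9.9]
tcp_rot: [179.8, -0.0, 90.0]
ft_force: [-0.8, -0.0, 6.3]
finger_gap: 40.7
```

Run:
```python
from h import *
plan([((661,-20,125),None),((620,-22,150),None),((525,-25,145),None),((525,-25,62),None)],vmax=45)
```

```text
.0001 -.0004 -.0384 0 0 0; 0 -.0004 -.0384 0 0 0; .0001 -.0004 -.0383 0 0 0; -.001 -.0205 -.0126 0 0 0; -.001 -.0205 -.0126 0 0 0; -.001 -.0317 .0016 0 0 0; -.001 -.0316 .0016 0 0 0; -.001 -.0317 .0016 0 0 0; 0 -.0001 .0415 0 0 0; 0 -.0001 .0415 0 0 0

10 rows; end [525. -25.  62.] [179.8  -0.   90. ]
```

Call:
drive_tool(commands="0 0 -.038 0 0 0; 0 0 -.038 0 0 0; 0 0 -.038 0 0 0; -.001 -.0205 -.0125 0 0 0; -.001 -.0205 -.0125 0 0 0; -.001 -.0315 .0015 0 0 0; -.001 -.0315 .0015 0 0 0; -.001 -.0315 .0015 0 0 0; 0 0 .04 0 0 0; 0 0 .04 0 0 0")

```text
time: 15.75
tool_pos: [527.3, -25.5, 64.4]
tcp_rot: [179.6, 0.0, 90.0]
ft_force: [0.5, 0.3, 1.5]
finger_gap: 40.2
```

Call:
drive_tool(commands="0 0 0 0 0 0; 0 0 0 0 0 0")

```text
time: 15.95
tool_pos: [525.2, -25.0, 62.6]
tcp_rot: [-179.9, -0.0, 90.0]
ft_force: [0.3, -0.5, 1.2]
finger_gap: 40.2
```

Call:
drive_tool(commands="0 0 0 0 0 0; 0 0 0 0 0 0; 0 0 -.04 0 0 0; 0 0 -.045 0 0 0; 0 0 0 0 0 0", hand=0.055)

```text
time: 16.45
tool_pos: [531.0, -25.8, 156.5]
tcp_rot: [179.2, 0.1, 90.0]
ft_force: [0.9, 0.1, 0.6]
finger_gap: 55.1
```

Run:
```python
from h import *
np.set_printoptions(precision=1,suppress=True)
s,p=save("wrist","w10.png"); print(s["tool_pos"],s["tcp_rot"])
plan([((620,-60,150),None),((660,-92,130),None),((660,-90,6),None)])
```

```text
[531.  -25.8 156.5] [179.2   0.1  90. ]
-.0115 .0301 .0014 0 0 0; -.0114 .0302 .0015 0 0 0; -.0115 .0301 .0014 0 0 0; -.016 .0199 .0102 0 0 0; -.016 .0199 .0103 0 0 0; .0007 -.0004 .0413 0 0 0; .0008 -.0005 .0413 0 0 0; .0007 -.0004 .0413 0 0 0

8 rows; end [660. -90.   6.] [179.4   0.1  90. ]
```

View pics/w10.png

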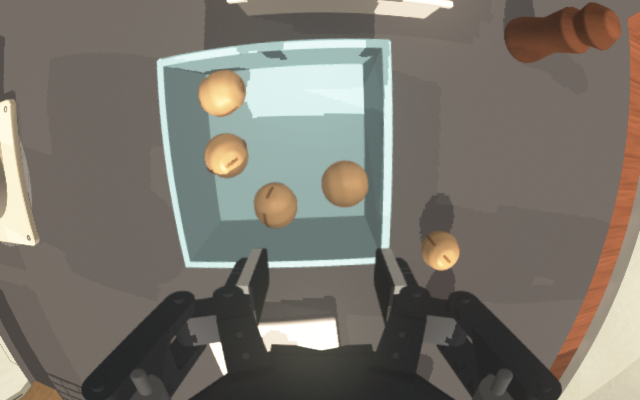

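Run:
```python
from h import *
np.set_printoptions(precision=1,suppress=True)
s=sense();p=snapshot("wrist"); print(s["tool_pos"])
cv2.imwrite("pics/w11.png",p["img"])
print(wpx(s,p,440,250,22))
for a in [(159,62),(390,41),(387,267),(187,267)]: print(wpx(s,p,*a,95))
```

```text
[529.6 -25.6 153.3]
[655.7 -90.9  22. ]
[417.2  89.3  95. ]
[574.2  96.5  95. ]
[580.  -65.5  95. ]
[422.4 -67.7  95. ]
```

Call:
drive_tool(commands="-.0115 .03 .0015 0 0 0; -.0115 .03 .0015 0 0 0; -.0115 .03 .0015 0 0 0; -.016 .023 .008 0 0 0; -.016 .02 .01 0 0 0; 0 0 0 0 0 0", hand=0.065)

```text
time: 17.15
tool_pos: [658.4, -93.2, 120.8]
tcp_rot: [-179.7, -0.0, 89.9]
ft_force: [-0.5, -0.5, -0.7]
finger_gap: 64.8
```

Run:
```python
from h import *
np.set_printoptions(precision=1,suppress=True)
s,p=save("wrist","w12.png"); print(s["tool_pos"],s["tcp_rot"])
```

```text
[658.4 -93.2 120.8] [-179.7   -0.    89.9]
```

View pics/w12.png

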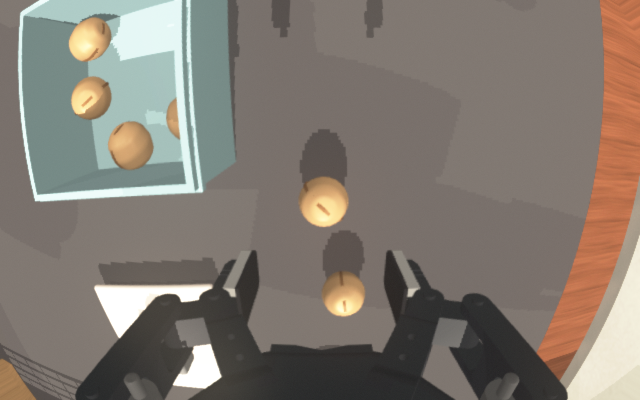

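Call:
drive_tool(commands=".001 .001 .035 0 0 0; 0 0 .035 0 0 0; 0 0 .03 0 0 0; 0 0 .014 0 0 0; 0 0 0 0 0 0; 0 0 0 0 0 0")

```text
time: 17.8
tool_pos: [660.1, -90.4, 12.1]
tcp_rot: [179.9, -0.0, 90.0]
ft_force: [0.3, 0.4, 0.8]
finger_gap: 65.0
```

Call:
drive_tool(commands="0 0 0 0 0 0; 0 0 0 0 0 0; 0 0 0 0 0 0; 0 0 0 0 0 0", hand=0.02)

```text
time: 18.2
tool_pos: [661.3, -90.9, 13.3]
tcp_rot: [179.8, 0.0, 90.0]
ft_force: [-1.1, -1.2, 6.7]
finger_gap: 40.5
```

Run:
```python
from h import *
plan([((660,-93,125),None),((620,-70,150),None),((525,20,145),None),((525,20,62),None)],vmax=45)
```

```text
-.0007 -.0003 -.0372 0 0 0; -.0007 -.0003 -.0373 0 0 0; -.0007 -.0003 -.0372 0 0 0; .0115 -.02 -.0126 0 0 0; .0114 -.0199 -.0126 0 0 0; .03 -.0317 .0016 0 0 0; .03 -.0317 .0015 0 0 0; .03 -.0317 .0016 0 0 0; 0 -.0001 .0415 0 0 0; 0 -.0002 .0415 0 0 0

10 rows; end [525.  20.  62.] [179.8   0.   90. ]
```

Call:
drive_tool(commands="0 0 -.037 0 0 0; 0 0 -.037 0 0 0; 0 0 -.037 0 0 0; .0115 -.02 -.0125 0 0 0; .0115 -.02 -.0125 0 0 0; .033 -.0315 .0015 0 0 0; .033 -.0315 .0015 0 0 0; .033 -.0315 .0015 0 0 0; 0 0 .04 0 0 0; 0 0 .04 0 0 0")

```text
time: 19.2
tool_pos: [527.0, 32.5, 64.7]
tcp_rot: [179.6, -0.0, 90.1]
ft_force: [0.6, -0.3, 0.0]
finger_gap: 40.4
```

Call:
drive_tool(commands="0 0 0 0 0 0; 0 0 0 0 0 0")

```text
time: 19.4
tool_pos: [524.9, 31.4, 62.8]
tcp_rot: [-179.9, -0.0, 90.0]
ft_force: [0.2, -0.2, 0.2]
finger_gap: 40.1
```

Call:
drive_tool(commands="0 0 0 0 0 0; 0 0 0 0 0 0; 0 0 -.04 0 0 0; 0 0 -.045 0 0 0; 0 0 0 0 0 0; 0 0 0 0 0 0", hand=0.055)

```text
time: 20.0
tool_pos: [527.4, 31.2, 150.6]
tcp_rot: [179.7, -0.0, 90.0]
ft_force: [0.5, -1.0, -0.8]
finger_gap: 55.0
```

Run:
```python
from h import *
np.set_printoptions(precision=1,suppress=True)
s,p=save("wrist","w13.png"); print(s["tool_pos"],s["tcp_rot"])
save("top","t13.png",(180,120,480,290),2.6)
plan([((620,-100,150),None),((679,-186,130),None)])
```

```text
[527.4  31.2 150.6] [179.7  -0.   90. ]
-.0328 .0237 -.0007 0 0 0; -.0328 .0238 -.0007 0 0 0; -.0328 .0237 -.0007 0 0 0; -.0329 .0238 -.0008 0 0 0; -.0286 .0197 .0067 0 0 0; -.0287 .0197 .0066 0 0 0; -.0286 .0196 .0067 0 0 0

7 rows; end [ 679. -186.  130.] [-180.   -0.   90.]
```

View pics/w13.png

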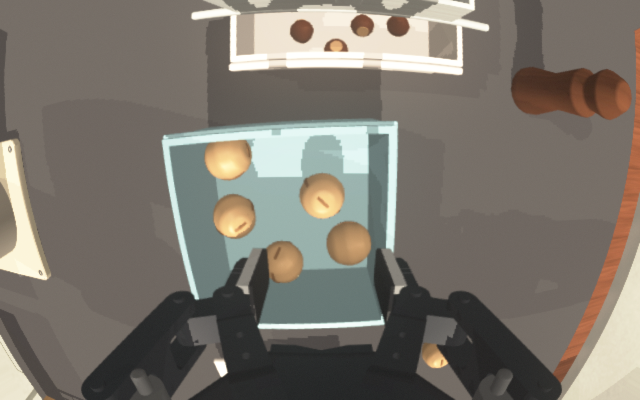

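View pics/t13.png

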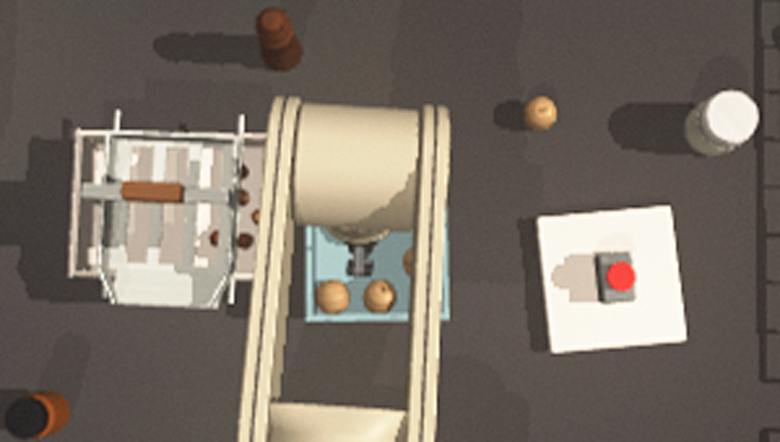

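Five walnuts in the canister; the last stray stands unchanged. Next is stray2.

Call:
drive_tool(commands="-.033 .024 0 0 0 0; -.033 .024 0 0 0 0; -.033 .024 0 0 0 0; -.033 .024 0 0 0 0; -.0285 .02 .0065 0 0 0; -.0285 .0195 .0065 0 0 0; -.0285 .0195 .0065 0 0 0; 0 0 0 0 0 0; 0 0 0 0 0 0", hand=0.065)

```text
time: 21.0
tool_pos: [678.9, -186.3, 124.8]
tcp_rot: [-179.8, -0.1, 89.9]
ft_force: [0.1, 0.1, 0.3]
finger_gap: 64.5
```

Run:
```python
from h import *
np.set_printoptions(precision=1,suppress=True)
s,p=save("wrist","w14.png"); print(s["tool_pos"],s["tcp_rot"])
```

```text
[ 678.9 -186.3  124.8] [-179.8   -0.1   89.9]
```

View pics/w14.png

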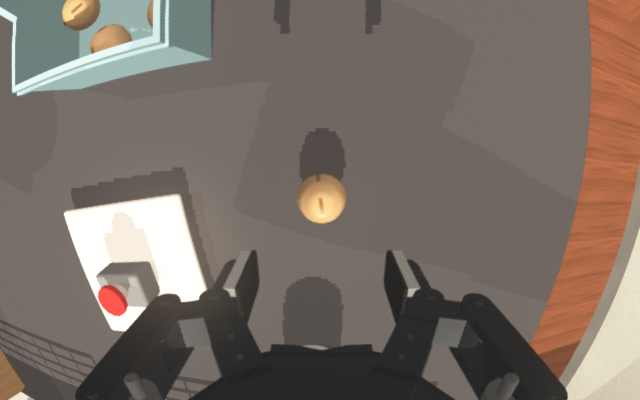

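Call:
drive_tool(commands=".001 0 .035 0 0 0; 0 0 .035 0 0 0; 0 0 .03 0 0 0; 0 0 .015 0 0 0; 0 0 0 0 0 0; 0 0 0 0 0 0")

```text
time: 21.65
tool_pos: [680.8, -184.7, 14.2]
tcp_rot: [179.9, 0.0, 90.0]
ft_force: [0.7, 0.2, 1.5]
finger_gap: 65.2
```

Call:
drive_tool(commands="0 0 0 0 0 0; 0 0 0 0 0 0; 0 0 0 0 0 0; 0 0 0 0 0 0", hand=0.02)

```text
time: 22.05
tool_pos: [681.7, -185.7, 15.5]
tcp_rot: [179.8, 0.1, 90.0]
ft_force: [-0.7, -0.9, 7.3]
finger_gap: 40.1
```

Run:
```python
from h import *
s=sense();p=snapshot("wrist")
# canister nut positions from w13 pose
s13=dict(s); s13["tool_pos"]=[527.4,31.2,150.6]; s13["tcp_rot"]=[179.7,0,90]
for a in [(228,158),(235,216),(322,196),(284,262),(349,243)]: print(wpx(s13,p,*a,26).round())
plan([((679,-186,125),None),((620,-100,150),None),((560,60,145),None),((528,65,145),None),((528,65,85),None)],vmax=45)
```

```text
[444.  64.  26.]
[446.   8.  26.]
[528.  28.  26.]
[491. -41.  26.]
[554. -20.  26.]
-.0001 -.0008 -.0365 0 0 0; -.0002 -.0008 -.0365 0 0 0; -.0001 -.0008 -.0365 0 0 0; .0286 -.0196 -.0084 0 0 0; .0287 -.0197 -.0085 0 0 0; .0286 -.0196 -.0084 0 0 0; .04 -.015 .0012 0 0 0; .04 -.015 .0011 0 0 0; .04 -.0151 .0012 0 0 0; .04 -.015 .0011 0 0 0

.005 -.032 -.0001 0 0 0; 0 -.0001 .03 0 0 0; .0001 -.0001 .03 0 0 0

13 rows; end [528.  65.  85.] [1.798e+02 1.000e-01 9.000e+01]
```

Call:
drive_tool(commands="0 0 -.0365 0 0 0; 0 0 -.0365 0 0 0; 0 0 -.0365 0 0 0; .0285 -.0195 -.0085 0 0 0; .0285 -.0195 -.0085 0 0 0; .0285 -.0195 -.0085 0 0 0; .036 -.033 .001 0 0 0; .036 -.033 .001 0 0 0; .036 -.033 .001 0 0 0; .034 -.035 .001 0 0 0")

```text
time: 23.1
tool_pos: [486.9, 43.7, 144.7]
tcp_rot: [179.9, -0.0, 90.0]
ft_force: [0.8, 1.6, 0.8]
finger_gap: 40.3
```

Call:
drive_tool(commands="0 0 .035 0 0 0; 0 0 .035 0 0 0; 0 0 0 0 0 0; 0 0 0 0 0 0")

```text
time: 23.5
tool_pos: [487.6, 42.4, 74.5]
tcp_rot: [-180.0, -0.0, 90.0]
ft_force: [0.7, -0.3, 1.5]
finger_gap: 40.3
```

Call:
drive_tool(commands="0 0 0 0 0 0; 0 0 0 0 0 0; 0 0 -.04 0 0 0; 0 0 -.045 0 0 0; 0 0 0 0 0 0; 0 0 0 0 0 0", hand=0.055)

```text
time: 24.1
tool_pos: [489.7, 42.2, 161.7]
tcp_rot: [179.7, -0.0, 90.0]
ft_force: [0.5, 0.5, -0.3]
finger_gap: 55.0
```

Run:
```python
from h import *
np.set_printoptions(precision=1,suppress=True)
s,p=save("wrist","w15.png"); print(s["tool_pos"],s["tcp_rot"])
```

```text
[489.7  42.2 161.7] [179.7  -0.   90. ]
```

View pics/w15.png

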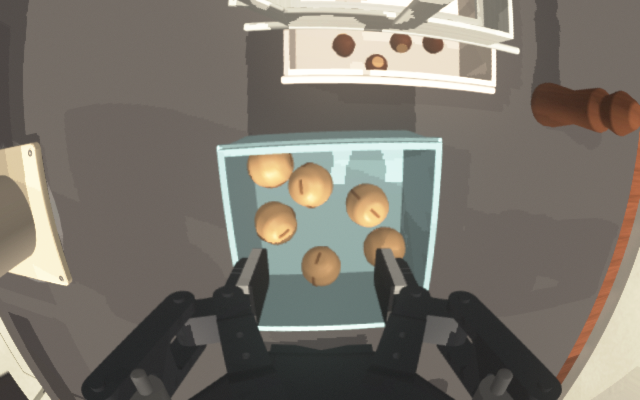

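Call:
drive_tool(commands="-.035 .003 -.03 0 0 0; -.035 .003 -.03 0 0 0; -.035 .003 -.03 0 0 0; -.03 .003 -.03 0 0 0; 0 0 0 0 0 0; 0 0 0 0 0 0; 0 0 0 0 0 0; 0 0 0 0 0 0")

```text
time: 24.95
tool_pos: [498.8, -91.5, 276.7]
tcp_rot: [-179.8, -0.1, 90.0]
ft_force: [1.0, 0.2, -0.4]
finger_gap: 54.5
```

Run:
```python
from h import *
np.set_printoptions(precision=1,suppress=True)
s,p=save("wrist","w16.png"); print(s["tool_pos"],s["tcp_rot"])
im=p["img"]
cv2.imwrite("pics/w16c.png",cv2.resize(im[80:340,170:480],None,fx=2.5,fy=2.3,interpolation=cv2.INTER_CUBIC)[:600])
s,p=save("top","t16.png",(280,170,460,270),4.4)
```

```text
[498.8 -91.5 276.7] [-179.8   -0.1   90. ]
```

View pics/w16.png

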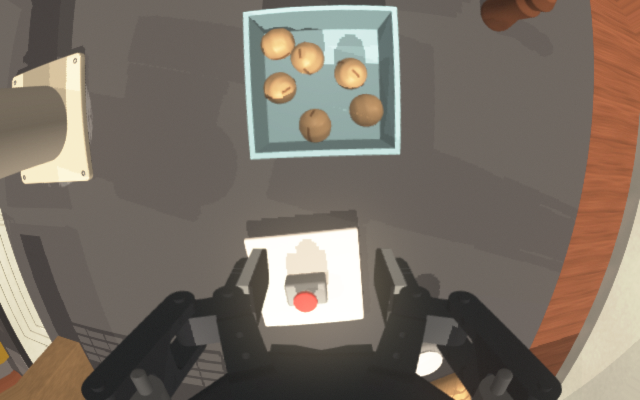

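View pics/t16.png

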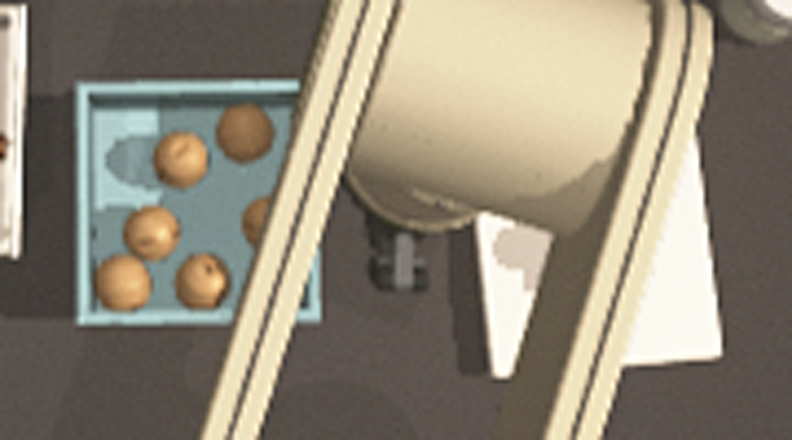

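Run:
```python
from h import *
np.set_printoptions(precision=1,suppress=True)
s=sense();p=snapshot("wrist"); print(s["tool_pos"])
im=p["img"]
cv2.imwrite("pics/c16a.png",cv2.resize(im[0:170,230:415],None,fx=3.5,fy=3.5,interpolation=cv2.INTER_CUBIC))
cv2.imwrite("pics/c16b.png",cv2.resize(im[215:340,230:380],None,fx=4.5,fy=4.5,interpolation=cv2.INTER_CUBIC))
q=np.array([wpx(s,p,*a,95) for a in [(244,12),(396,7),(400,154),(250,158)]]);print(q,q.mean(0))
q=np.array([wpx(s,p,*a,20) for a in [(245,237),(357,228),(363,321),(265,325)]]);print(q,q.mean(0))
print(wpx(s,p,305,301,72))
```

```text
[499.1 -91.6 277.4]
[[416.4  91.   95. ]
 [576.8  96.8  95. ]
 [583.6 -64.7  95. ]
 [421.  -69.7  95. ]] [499.4  13.3  95. ]
[[ 387.6 -198.2   20. ]
 [ 548.8 -182.8   20. ]
 [ 568.2 -352.7   20. ]
 [ 403.6 -363.8   20. ]] [ 477.  -274.4   20. ]
[ 476.2 -271.    72. ]
```

View pics/c16a.png

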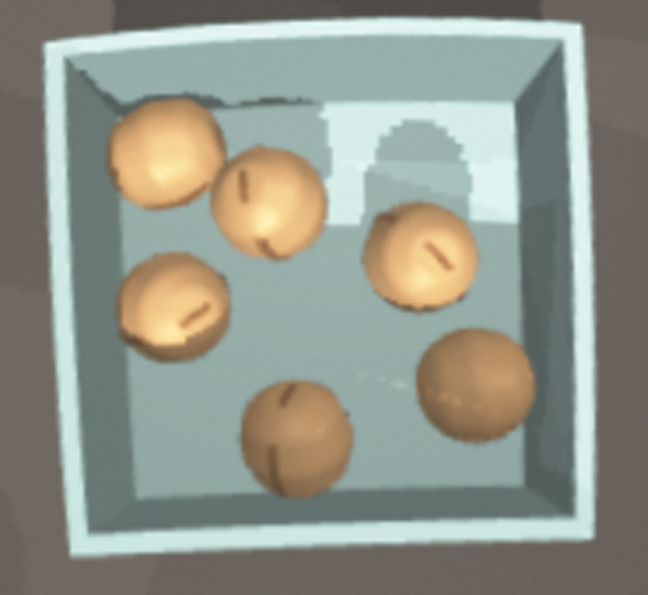

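View pics/c16b.png

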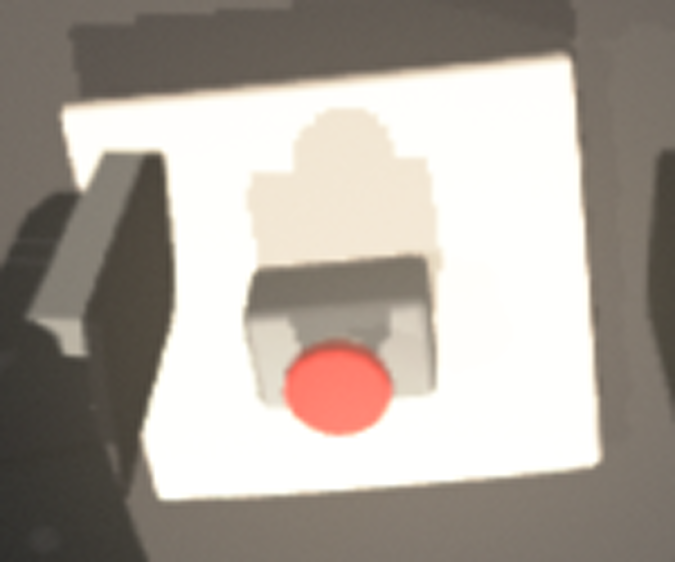

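Run:
```python
from h import *
plan([((476,-274,140),(180,0,6))])
```

```text
-.0166 -.0021 .0125 -.0002 0 .1334; -.0167 .0001 .0125 -.0001 .0001 .1333; -.0165 .0023 .0125 -.0002 0 .1334; -.0161 .0045 .0126 -.0002 .0001 .1333; -.0154 .0067 .0125 -.0002 0 .1334; -.0143 .0085 .0125 -.0001 .0001 .1333; -.0131 .0105 .0125 -.0002 0 .1334; -.0115 .012 .0125 -.0002 .0001 .1333; -.0099 .0135 .0125 -.0002 0 .1334; -.008 .0147 .0125 -.0001 .0001 .1334

-.006 .0156 .0126 -.0002 0 .1333

11 rows; end [ 476. -274.  140.] [-180.    0.    6.]
```

Call:
drive_tool(commands="-.0165 -.002 .0125 0 0 .1335; -.0165 0 .0125 0 0 .1335; -.0165 .0025 .0125 0 0 .1335; -.016 .0045 .0125 0 0 .1335; -.0155 .0065 .0125 0 0 .1335; -.0145 .0085 .0125 0 0 .1335; -.013 .0105 .0125 0 0 .1335; -.0115 .012 .0125 0 0 .1335; -.01 .0135 .0125 0 0 .1335; -.008 .0145 .0125 0 0 .1335", hand=0.07)

```text
time: 26.1
tool_pos: [478.0, -258.0, 152.9]
tcp_rot: [-180.0, 0.0, 13.2]
ft_force: [-0.5, -0.5, -0.5]
finger_gap: 69.8
```

Call:
drive_tool(commands="-.006 .0155 .0125 0 0 .133; 0 0 0 0 0 0; 0 0 0 0 0 0; 0 0 0 0 0 0")

```text
time: 26.5
tool_pos: [476.4, -273.7, 141.8]
tcp_rot: [-180.0, -0.0, 6.1]
ft_force: [-0.4, 0.2, -0.2]
finger_gap: 69.9
```

Run:
```python
from h import *
np.set_printoptions(precision=1,suppress=True)
s,p=save("wrist","w17.png"); print(s["tool_pos"],s["tcp_rot"])
```

```text
[ 476.4 -273.7  141.8] [-180.    -0.     6.1]
```

View pics/w17.png

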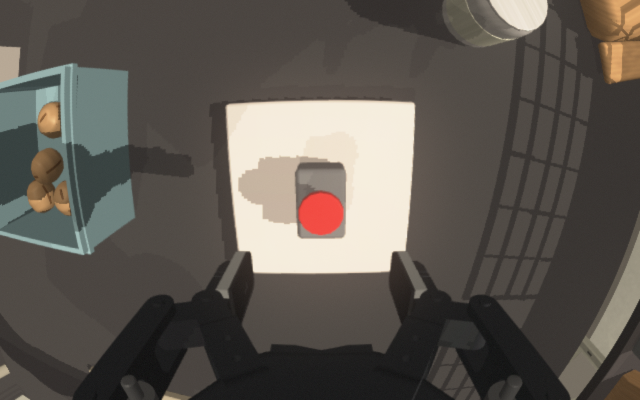

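Run:
```python
from h import *
np.set_printoptions(precision=1,suppress=True)
s=sense();p=snapshot("wrist")
q=np.array([wpx(s,p,*a,20) for a in [(228,103),(414,101),(391,271),(253,273)]]);print(q,q.mean(0))
print(wpx(s,p,321,213,72))
q=np.array([wpx(s,p,*a,52) for a in [(299,164),(343,164),(344,237),(299,237)]]);print(q,q.mean(0))
```

```text
[[ 549.1 -185.    20. ]
 [ 568.  -345.3   20. ]
 [ 402.2 -353.    20. ]
 [ 385.1 -214.4   20. ]] [ 476.1 -274.4   20. ]
[ 476.3 -273.9   72. ]
[[ 507.  -253.7   52. ]
 [ 510.6 -287.3   52. ]
 [ 449.8 -295.9   52. ]
 [ 445.9 -258.8   52. ]] [ 478.3 -273.9   52. ]
```

Call:
drive_tool(commands="0 0 .035 0 0 -.01; 0 0 .035 0 0 0; 0 0 .025 0 0 0; 0 0 .015 0 0 0; 0 0 .006 0 0 0; 0 0 0 0 0 0; 0 0 0 0 0 0")

```text
time: 27.3
tool_pos: [477.0, -274.9, 26.7]
tcp_rot: [179.9, -0.1, 6.5]
ft_force: [0.2, -0.7, 0.4]
finger_gap: 70.1
```

Run:
```python
from h import *
s=sense(); print(s["tool_pos"],s["tcp_rot"],s["ft_force"])
```

```text
[ 476.97714247 -274.94747164   26.74826823] [ 1.79928572e+02 -9.73101744e-02  6.46273407e+00] [ 0.16804136 -0.70487055  0.43593746]
```

Call:
drive_tool(commands="0 0 0 0 0 0; 0 0 0 0 0 0; 0 0 0 0 0 0; 0 0 0 0 0 0; 0 0 0 0 0 0; 0 0 0 0 0 0", hand=0.02, grip_force=60)

```text
time: 27.9
tool_pos: [476.9, -275.0, 26.6]
tcp_rot: [179.9, -0.1, 6.4]
ft_force: [-0.2, -0.5, 6.3]
finger_gap: 38.7
```

Run:
```python
from h import *
s=sense(); print(s["tool_pos"],s["tcp_rot"],s["ft_force"])
plan([((476.5,-274,150),None),((500,13,170),(180,0,2),8)],vmax=40)
```

```text
[ 476.88254499 -275.0070993    26.64908774] [ 1.79927053e+02 -1.02672491e-01  6.44358260e+00] [-0.15482837 -0.53405135  6.26785102]
0 -.0002 -.0308 0 0 0; 0 -.0002 -.0309 0 0 0; 0 -.0003 -.0308 0 0 0; 0 -.0002 -.0309 0 0 0; .0069 -.0353 -.0025 .0002 -.0002 .0097; .0066 -.0354 -.0025 .0001 -.0003 .0097; .0063 -.0354 -.0026 .0002 -.0002 .0097; .0059 -.0355 -.0025 .0001 -.0002 .0097; .0056 -.0356 -.0025 .0002 -.0002 .0097; .0052 -.0356 -.0025 .0001 -.0003 .0097

.0049 -.0357 -.0025 .0002 -.0002 .0097; .0045 -.0357 -.0025 .0001 -.0002 .0097

12 rows; end [500.  13. 170.] [180.  -0.   2.]
```

Call:
drive_tool(commands="0 0 -.03 0 0 0; 0 0 -.031 0 0 0; 0 0 -.031 0 0 0; 0 0 -.031 0 0 0; .007 -.0355 -.0025 0 0 .0095; .0065 -.0355 -.0025 0 0 .0095; .0065 -.0355 -.0025 0 0 .0095; .006 -.0355 -.0025 0 0 .0095; .0055 -.0355 -.0025 0 0 .0095; .005 -.0355 -.0025 0 0 .0095")

```text
time: 28.9
tool_pos: [493.0, -57.5, 163.2]
tcp_rot: [-180.0, 0.0, 3.1]
ft_force: [0.7, 0.2, -2.7]
finger_gap: 39.0
```

Call:
drive_tool(commands=".005 -.0355 -.0025 0 0 .0095; .0045 -.036 -.0025 0 0 .0095; 0 0 0 0 0 0; 0 0 0 0 0 0; 0 0 0 0 0 0")

```text
time: 29.4
tool_pos: [499.0, 12.3, 168.0]
tcp_rot: [180.0, 0.0, 2.1]
ft_force: [-0.3, 0.1, -2.7]
finger_gap: 38.9
```

Run:
```python
from h import *
np.set_printoptions(precision=1,suppress=True)
s,p=save("wrist","w18.png"); print(s["tool_pos"],s["tcp_rot"])
save("scene","s18.png",(220,110,440,280),3)
```

```text
[499.   12.3 168. ] [180.    0.    2.1]
```

View pics/w18.png

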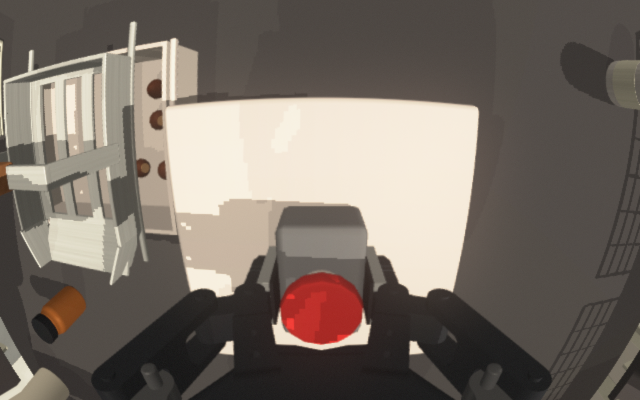

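View pics/s18.png

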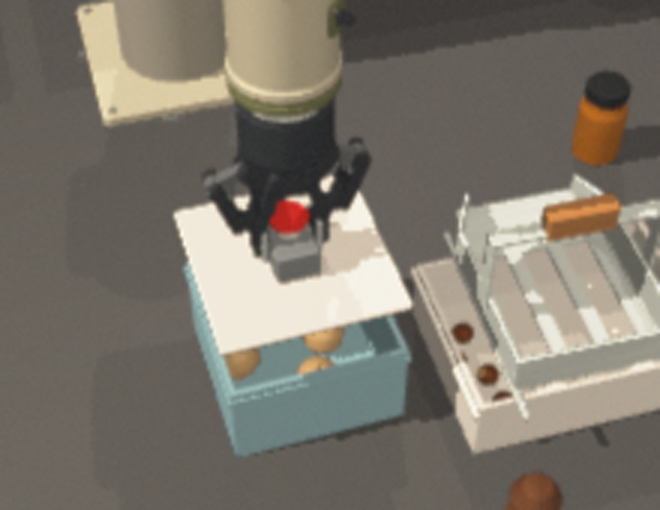

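Call:
drive_tool(commands=".001 -.001 .02 0 0 0; 0 0 .015 0 0 0; 0 0 .008 0 0 0; 0 0 .005 0 0 0; 0 0 .003 0 0 0; 0 0 0 0 0 0; 0 0 0 0 0 0")

```text
time: 30.2
tool_pos: [500.6, 14.0, 117.8]
tcp_rot: [-180.0, -0.0, 2.1]
ft_force: [0.3, -0.4, -3.6]
finger_gap: 38.8
```

Call:
drive_tool(commands="0 0 .003 0 0 0; 0 0 .003 0 0 0; 0 0 .001 0 0 0; 0 0 0 0 0 0; 0 0 0 0 0 0")

```text
time: 30.7
tool_pos: [500.2, 14.0, 110.2]
tcp_rot: [-180.0, 0.0, 2.1]
ft_force: [-0.3, 0.4, -3.1]
finger_gap: 38.8
```

Call:
drive_tool(commands="0 0 .001 0 0 0; 0 0 .001 0 0 0; 0 0 0 0 0 0; 0 0 0 0 0 0")

```text
time: 31.1
tool_pos: [500.6, 14.0, 109.6]
tcp_rot: [-180.0, -0.0, 2.1]
ft_force: [-5.6, 0.5, 8.0]
finger_gap: 39.0
```

Call:
drive_tool(commands="0 0 0 0 0 0; 0 0 0 0 0 0; 0 0 0 0 0 0; 0 0 0 0 0 0; 0 0 -.02 0 0 0; 0 0 -.04 0 0 0; 0 0 -.04 0 0 0; 0 0 0 0 0 0; 0 0 0 0 0 0", hand=0.07)

```text
time: 32.0
tool_pos: [501.2, 13.9, 209.6]
tcp_rot: [180.0, -0.2, 2.1]
ft_force: [-0.4, 0.1, -1.0]
finger_gap: 69.9
```

Run:
```python
from h import *
np.set_printoptions(precision=1,suppress=True)
s,p=save("wrist","w19.png"); print(s["tool_pos"],s["tcp_rot"])
save("scene","s19.png",(220,110,440,280),3)
```

```text
[501.2  13.9 209.6] [180.   -0.2   2.1]
```

View pics/w19.png

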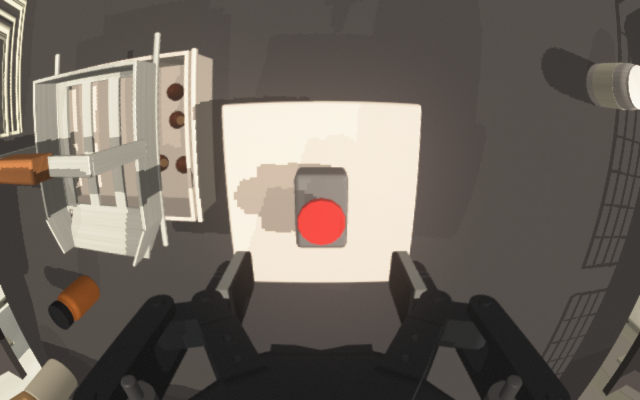

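View pics/s19.png

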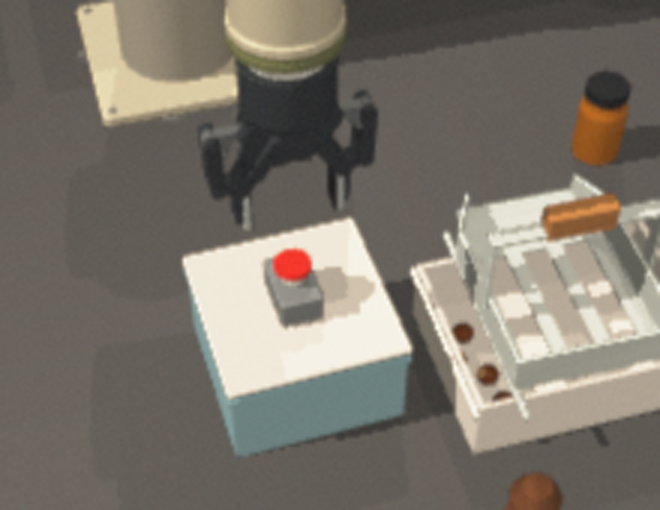

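Call:
drive_tool(commands="0 0 .02 0 0 0; 0 0 .02 0 0 0; 0 0 .008 0 0 0; 0 0 0 0 0 0; 0 0 0 0 0 0; 0 0 0 0 0 0", hand=0, grip_force=40)

```text
time: 32.7
tool_pos: [500.8, 14.0, 161.2]
tcp_rot: [-180.0, -0.1, 2.1]
ft_force: [0.5, -0.6, -0.4]
finger_gap: -0.4
```

Call:
drive_tool(commands="0 0 .006 0 0 0; 0 0 .006 0 0 0; 0 0 .005 0 0 0; 0 0 .002 0 0 0; 0 0 0 0 0 0; 0 0 0 0 0 0")

```text
time: 33.3
tool_pos: [501.5, 13.9, 143.0]
tcp_rot: [180.0, -0.2, 2.1]
ft_force: [-2.1, -0.0, 11.6]
finger_gap: -0.0
```

Call:
drive_tool(commands="0 0 .002 0 0 0; 0 0 .001 0 0 0; 0 0 0 0 0 0; 0 0 0 0 0 0; 0 0 0 0 0 0")

```text
time: 33.8
tool_pos: [501.7, 13.9, 142.7]
tcp_rot: [180.0, -0.2, 2.1]
ft_force: [-13.2, 0.6, 31.9]
finger_gap: 0.0
```

Call:
drive_tool(commands="0 0 -.006 0 0 0; 0 0 -.008 0 0 0; 0 0 -.01 0 0 0; 0 0 0 0 0 0; 0 0 0 0 0 0; 0 0 0 0 0 0; 0 0 0 0 0 0")

```text
time: 34.5
tool_pos: [499.6, 14.0, 161.4]
tcp_rot: [-180.0, 0.1, 2.1]
ft_force: [-0.4, 0.2, -0.7]
finger_gap: -0.1
```

Run:
```python
from h import *
save("scene","s20.png",(220,110,440,280),3)
```

```text
(no output)
```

View pics/s20.png

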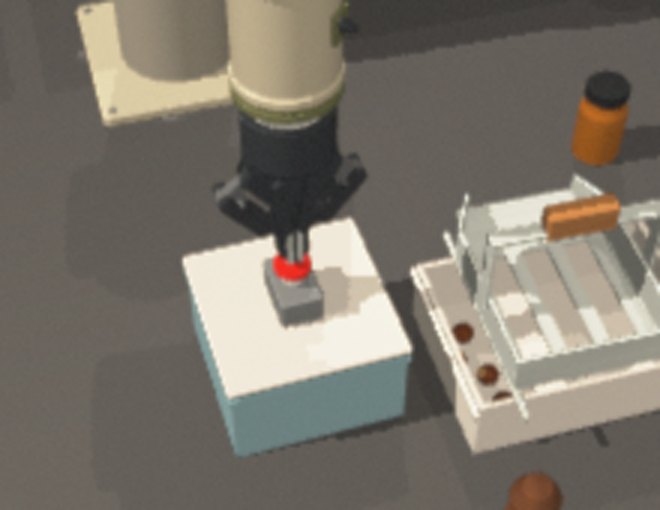

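Head is up, lid flush. Second stroke.

Call:
drive_tool(commands="0 0 .006 0 0 0; 0 0 .006 0 0 0; 0 0 .006 0 0 0; 0 0 .003 0 0 0; 0 0 .001 0 0 0; 0 0 0 0 0 0; 0 0 0 0 0 0; 0 0 0 0 0 0")

```text
time: 35.35
tool_pos: [500.8, 14.0, 142.9]
tcp_rot: [180.0, -0.1, 2.1]
ft_force: [-10.6, 0.2, 23.5]
finger_gap: 0.2
```

Call:
drive_tool(commands="0 0 0 0 0 0; 0 0 0 0 0 0; 0 0 -.008 0 0 0; 0 0 -.012 0 0 0; 0 0 -.03 0 0 0; 0 0 -.045 0 0 0; 0 0 -.045 0 0 0; -.02 0 -.02 0 0 0; 0 0 0 0 0 0; 0 0 0 0 0 0")

```text
time: 36.35
tool_pos: [480.3, 13.2, 300.0]
tcp_rot: [-180.0, -0.0, 2.1]
ft_force: [-0.5, 0.3, -0.7]
finger_gap: -0.2
```

Run:
```python
from h import *
np.set_printoptions(precision=1,suppress=True)
s,p=save("wrist","w21.png"); print(s["time"],s["tool_pos"],s["tcp_rot"])
def m(z,pts): q=np.array([wpx(s,p,*a,z) for a in pts]); print(q, q.mean(0))
save("scene","s21.png",(180,110,500,310),2.4); save("top","t21.png",(180,100,480,290),2.6)
```

```text
36.35 [480.3  13.2 300. ] [-180.    -0.     2.1]
```

View pics/w21.png

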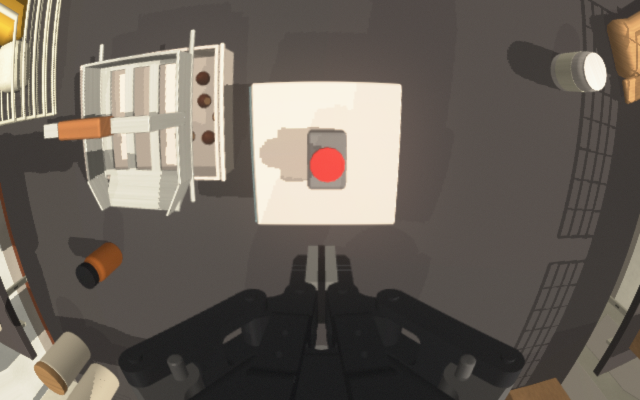

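```bash
python3 -c "
from bench import *
print(hand_in())"
```

```text
the job is handed in; nothing more can be done
None
```

I did the whole job and handed it in at about 36 s of the 208 s allowed. `hand_in()` gave no verdict.

- **Hazelnuts:** I lifted the sieve by its handle and shook it side to side about 28 mm above the rims. The pictures then showed all five hazelnuts in the tub.
- **Walnuts:** The three from the sieve went in by tipping it about 53° over the canister. The three strays were then picked up one by one. A wrist picture showed all six lying in the canister.
- **Sieve:** It was laid back on the tub at the same tool position it was lifted from. My last look showed it lying across both rims. I did not measure its tilt or centring again.
- **Lid:** It entered with no contact force until it seated at the expected height, and the picture showed it flush.
- **Pump:** Both strokes reached the stop (tool at 143 mm, 32 N and 24 N), and the head was back up after each.

**Checks that fell short or disagreed:**
- My last pair of scene and top pictures could not be viewed because the limit of 40 pictures was reached. The final check rests on the wrist picture alone.
- In that last wrist picture not all five hazelnuts can be seen, because the sieve hides part of the tub. All five were visible in the earlier pictures taken with the sieve held off the tub.
- The top and wrist cameras disagreed by up to about 4 mm in y. I used values between the two or relied on the wrist camera.

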